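Load and restart the tool steriliser on the grooming table

TASK

The steriliser is running empty: flip the isolator lever over to switch it off, draw its lock slide right back, push the cover fully open and lay all the used grooming tools from the table (the wooden-handled comb, brushes and rake; there may be two or three) inside the well. Then close the cover fully, slide the lock fully home again and flip the isolator back on. Never have it switched on while the cover is open, and leave the other things on the table where they are.

Things in the scene. Friction and masses are not known exactly. Their poses are not given: they have to be found in the camera images.
- steriliser: white box fixed to the table, 56 mm high; origin on the table under the centre of its well, +x away from the robot, +y left; box from x = -90 to +270, y = -165 to +115 mm. The open-topped well is 160 (x) by 190 mm (y) inside, floor 12 and rim 56 mm above the table; three tools fit side by side lying along y, about 47 mm apart
- well_floor (a point): centre of the well's inner floor (12 mm above the table), axes as steriliser
- cover (a joint): aluminium sliding cover over the well, slides level along the steriliser's +x over the rear deck: 0 shut, 0.17 m fully open (it then clears the whole well). Plate 176 x 206 mm, top face 64 mm above the table. Friction about 2 N, stays where left; while the lock is home the bolt stops it after 4 mm
- cover_handle (a point): centre of the black bar handle on the cover, 92 mm above the table; the bar is 110 mm long along the steriliser's y, 12 mm wide and 12 mm high, its underside 22 mm above the plate, with a 10 mm post 45 mm either side of the middle
- lock (a joint): steel bolt on the steriliser's right-hand (-y) ledge just behind the shut cover's rear edge; slides along the steriliser's -y: 0 home (bolt behind the cover, locked), 0.03 m drawn right back (free; the cover passes from about 0.022). Friction about 1.5 N, stays where left. It can go home only when the cover is shut to within about 4 mm
- lock_tab (a point): point in the black upright tab of the lock slide, 86 mm above the table; the tab is 12 mm thick along the steriliser's y, 28 mm along x, and stands from 66 to 100 mm above the table
- isolator: grey switch box fixed to the table at the left of the steriliser, 130 mm (x) x 80 mm (y) x 50 mm high; origin on the table under its centre, +x away from the robot
- lever (a joint): isolator lever, hinged about the isolator's y axis 55 mm above the table over its centre: +0.6 rad leaning along its +x, away from the robot = ON (start), -0.6 rad leaning to its -x, towards the robot = OFF. Over-centre: from either side it falls home by itself once pushed past upright; light, under 2 N at the grip
- lever_grip (a point): centre of the lever's black cross grip, 70 mm from the hinge; the grip is 56 mm long along the isolator's y, 18 x 18 mm thick, on a 12 mm round shaft
- comb: used grooming tool, 155 mm long, 90 g; head: flat steel comb 40 mm wide, up to 12 mm high, teeth pointing forward. Wooden handle 20 mm wide, 18 mm high, from x = -80 to +25 mm, head on to +75 mm. Origin: under the handle near the balance point (grip it here, across the handle); +x points to the head, z up as it lies flat. May be absent (None)
- slicker: used grooming tool, 155 mm long, 90 g; head: flat rectangular grey pad 50 x 40 mm, 12 mm high, with short wire bristles pointing up to 20 mm. Wooden handle 20 mm wide, 18 mm high, from x = -80 to +25 mm, head on to +75 mm. Origin: under the handle near the balance point (grip it here, across the handle); +x points to the head, z up as it lies flat. May be absent (None)
- rake: used grooming tool, 155 mm long, 90 g; head: steel cross bar 44 mm wide, 18 mm high, on a thin steel neck, with short pins up to 26 mm. Wooden handle 20 mm wide, 18 mm high, from x = -80 to +25 mm, head on to +75 mm. Origin: under the handle near the balance point (grip it here, across the handle); +x points to the head, z up as it lies flat. May be absent (None)
- pinbrush: used grooming tool, 155 mm long, 90 g; head: round wooden pad 46 mm across, 14 mm high, with pins up to 24 mm. Wooden handle 20 mm wide, 18 mm high, from x = -80 to +25 mm, head on to +75 mm. Origin: under the handle near the balance point (grip it here, across the handle); +x points to the head, z up as it lies flat. May be absent (None)
- shampoo: bystander, leave alone: white bottle, 64 mm across, 170 mm tall; origin at the centre of its underside
- spray: bystander, leave alone: metal can, 56 mm across, 150 mm tall; origin at the centre of its underside
- swab_jar: bystander, leave alone: glass jar, 72 mm across, 100 mm tall; origin at the centre of its underside
- water_bowl: bystander, leave alone: steel bowl, 100 mm across, 45 mm high; origin at the centre of its underside
- clipper: bystander, leave alone: hair clipper lying down, 175 x 45 x 38 mm; origin at the centre of its underside
- balm_tin: bystander, leave alone: round tin, 68 mm across, 35 mm high; origin at the centre of its underside
Mind the look-alikes: they are no part of the job. What is shaped like the slicker but pink is not meant. Of the things shaped like the isolator, the grey one is meant.

How it is judged:
By the outcome, as a careful person would: the job done as asked, in the order asked, and still so for the second after the job is handed in, with the robot touching nothing.
Of comb, slicker, rake, pinbrush only 2 to 3 are there at a start; the rules pass over those that are not, and their reading is None.
At some moment in a run one of comb, slicker, rake, pinbrush may be knocked a few centimetres aside while the robot is not near it.
Once in a run the grip may slacken for a moment while it holds something.
It also fails if it takes over 200 s, if anything falls off the work surface, if the arm or the gripper's body presses on something with over 40 N, if the wrist force passes 120 N, or if a joint passes its speed limit or range.

ROBOT

A 6-joint arm with a two-finger parallel gripper is mounted at the origin on the work surface. World frame = base frame: x ahead of the robot, y to its left, z up, the work surface at z = 0. Lengths are in mm, angles in degrees, forces in N, time in s.
With the tool pointing down it reaches from about 350 to 850 mm from the base axis. Payload 8.1 kg.
Tool frame: the origin (TCP) lies midway between the tips of the shut fingers; the grasp point (between the pads) lies 19 mm behind it; y points along the fingers, x is the direction in which the jaws open and shut, and the axes are right-handed (so a half turn about y gives the same grasp; the last joint's range is limited). The gripper opens to 85 mm and grips with 20 to 120 N. Pads are 22 mm wide; open, the fingers measure 114 mm over their backs; the gripper's body (76 mm by 85 mm) begins 54 mm behind the grasp point. The pads swing forward as they close: fully open they stand 13 mm farther back than shut.
Start: joints at [-4.893, 7.471, 85.268, -0, 87.261, -4.893], TCP at [600.004, 0.022, 199.192] pointing down, gripper open.
Joint ranges: [-169.43, 169.43], [-51.17, 129.36], [1.28, 143.12], [-76.62, 256.62], [0, 156.53], [-152.29, 152.29]. Speed limits (degrees/s): [136.94, 136.94, 159.86, 180, 180, 180].

INTERFACE

Orientations are given as [roll, pitch, yaw] about the fixed x, y, z axes, in that order (R = Rz(yaw) Ry(pitch) Rx(roll)).
In Python, from bench import r gives the robot as it stands.
- The arm moves only by the tool move_arm, never from a script. Its arguments are lists of equal length, an entry for each row: "linear": the shift along the tool's x, y, z normalised to -1 to 1, where 1 is 300 mm, a list of three; "twist": the turn, a rotation vector about the tool's x, y, z normalised to -1 to 1, where 1 is pi/2 rad, a list of three; "hand": the opening, from -1 (shut) to 1 (fully open). A call has 1 to 12 rows; each row is the pose to reach, as a shift and turn from the pose measured when the call began, along the tool's axes at that moment; what a row does not reach only later rows make up. A row lasts 1/12 s, in which the tool goes at most 41.7 mm and 7.16 degrees, less where a joint would pass 70% of its speed; a pose out of reach is approached as far as the arm can. A call with a number of a shift or a turn outside -1 to 1 is refused whole. A call with a gripper value outside its range is refused whole. The fingers move at their own pace and stop on an object; "force" is the grip in N (left out, the last holds). Time passes only in rows, so rows that repeat a pose let the fingers close. It gives the time, the measured TCP pose, the force and the opening at its end, in the units of the state.
- r.sense(): the state, without advancing time (a new reading comes with each control period).
- r.snapshot(name): name is "scene" or "side" or "wrist"; returns a dict with "frame" (384x512x3 uint8, red, green, blue), "range_z" (384x512 float32, mm along the optical axis (not along the pixel's ray), 0 where there is no reading), "intrinsics" (3x3 intrinsics, pixels), "R" (3x3) and "t" (3): a world point X has camera coordinates R X + t; the wrist camera has in their place "hand_eye" (4x4, takes a point from camera to tool coordinates, whose origin is the TCP and whose axes are the tool frame's). Camera axes: x right, y down, z forward; pixel columns grow to the right and rows downward; lengths in mm; the calibration is good to about 2 mm. A picture is of the moment at which its call begins: read the wrist's pose just before it.
- r.hand_in(): hands the job in, once; it reports no verdict.
The state is a dict: "time": time; "joint_pos": joint angles; "qd": joint speeds; "joint_efforts": joint torques, N m; "tool_pos": TCP position; "tcp_rot": TCP orientation; "ft_force": force on the tool from outside, world axes, zero at the start; "wrist_torque": the same for the moment, N m; "finger_gap": finger opening in mm.
Only numpy, scipy, OpenCV 4.12 (cv2) and the standard library are available. Lean on these libraries where they do the work, as an engineer would, in place of code of your own. Each camera call takes 0.05 s, during which the arm holds its last target. There are 200 camera calls.

## Working session

There is one attempt and no reset: what is moved stays moved. The work goes in short steps, Python scripts to look and compute and a tool call to move; the robot and the scene stay as the last step left them, time stands still between calls to the robot, and variables do not carry over. Pictures are saved under pics/ and viewed, on a budget of 14 in all, crops included, one or two more only if the job needs it, and the job is handed in when it is done.

Besides the shell and the picture viewer there is one more tool, called after "Emit:" by a JSON object that holds its "op" and its "data", one argument or row to a line. move_arm: Moves the arm, as the interface text tells. Scaled input: -1 to 1 covers 300 mm each way for a shift and pi/2 rad each way for a turn. Its arguments: {"type":"object","properties":{"linear":{"type":"array","items":{"type":"array","items":{"type":"number","minimum":-1,"maximum":1}}},"twist":{"type":"array","items":{"type":"array","items":{"type":"number","minimum":-1,"maximum":1}}},"hand":{"type":"array","items":{"type":"number"}},"force":{"type":"number"}},"required":["linear","twist","hand"]}

```bash
ls; mkdir -p pics; cat > h.py <<'E'
import numpy as np, cv2
from scipy.spatial.transform import Rotation as Ro
from bench import r
def cloud(s):
    K=s["intrinsics"];z=s["range_z"];v,u=np.mgrid[:z.shape[0],:z.shape[1]]
    P=np.stack([(u-K[0,2])*z/K[0,0],(v-K[1,2])*z/K[1,1],z],-1)
    return P
def world(s,st=None):
    P=cloud(s)
    if "R" in s: W=(P-s["t"])@s["R"]
    else:
        H=s["hand_eye"];T=P@H[:3,:3].T+H[:3,3]
        W=T@Ro.from_euler('xyz',st["tcp_rot"],degrees=True).as_matrix().T+st["tool_pos"]
    W[s["range_z"]==0]=np.nan
    return W
def save(n,im,f=1.0): cv2.imwrite(n,cv2.resize(im,None,fx=f,fy=f,interpolation=cv2.INTER_CUBIC)[...,::-1])
E
python3 - <<'E'
from h import *
print(r.sense())
s=r.snapshot("scene");save("pics/a.png",s["frame"],1.5)
np.savez("scene.npz",W=world(s),f=s["frame"])
s2=r.snapshot("side");save("pics/b.png",s2["frame"],1.5)
np.savez("side.npz",W=world(s2),f=s2["frame"])
print(s["R"],s["t"],s2["R"],s2["t"])
E
```

```text
pics
{'time': 0.0, 'joint_pos': array([-4.89449555e+00,  7.51716603e+00,  8.53306685e+01,  2.64201051e-04,
        8.72616912e+01, -4.89546960e+00]), 'qd': array([ 0.05632791, -0.13187018,  0.09911701,  0.07045783,  0.01387331,
       -0.03041801]), 'joint_efforts': array([-1.90700346e-03, -5.69404185e+01, -5.00557995e+01, -2.19391650e-04,
        1.44415747e-02,  7.24149572e-05]), 'tool_pos': array([5.99375157e+02, 6.26470603e-02, 1.98109730e+02]), 'tcp_rot': array([-8.99903904e+01,  1.09103676e-01,  9.70324564e-04]), 'ft_force': array([-0.05070826, -0.10543022,  0.51201104]), 'wrist_torque': array([-0.01071786, -0.02505615,  0.01061688]), 'finger_gap': 85.12558132029133}
[[-0.81168879  0.58400914 -0.0097281 ]
 [ 0.39860877  0.54168137 -0.74006239]
 [-0.42693367 -0.60457805 -0.67246786]] [ 398.19027441  -92.58245195 1789.29531542] [[ 0.99086282 -0.13482057 -0.00378008]
 [-0.08853281 -0.62901667 -0.7723341 ]
 [ 0.10174879  0.76561181 -0.63520528]] [-459.6194709   111.10596043 1436.25471004]
```

View pics/a.png

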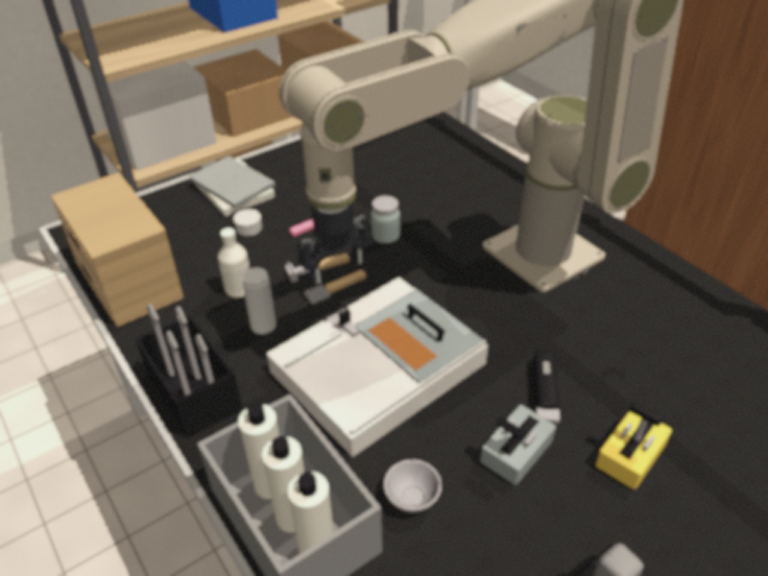

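View pics/b.png

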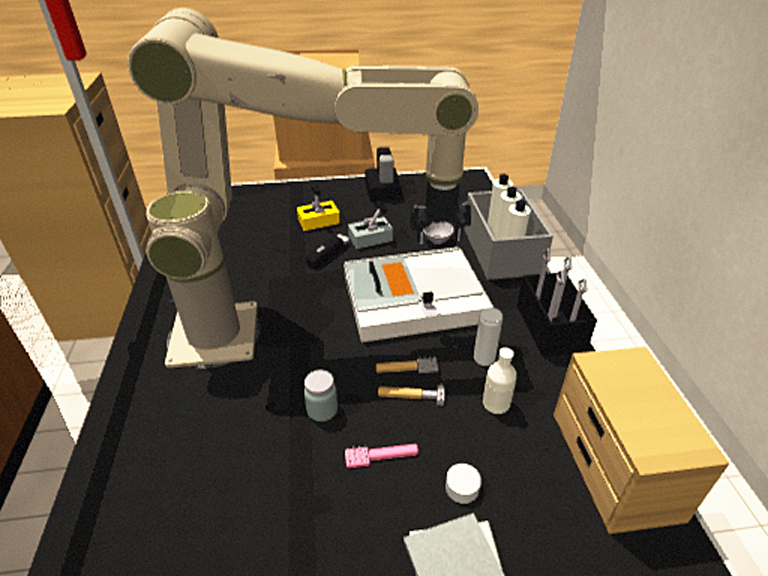

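```bash
python3 - <<'E'
from h import *
d=np.load("side.npz");W=d["W"];f=d["f"]
def p(n,u,v): print(n,np.round(W[int(v/1.5),int(u/1.5)],0))
for n,u,v in [("comb handle",395,367),("comb head",428,366),("rake handle L",382,392),("rake h R",420,394),("rake head",440,394),("pink",390,453),("jar",322,380),("spray",488,312),("shampoo",505,352),("tab",428,297),("lever top",378,213),("isoTop",370,235),("yel",318,215),("bowl",438,230),("clip",325,248),("tin",463,468)]: p(n,u,v)
# steriliser top white z 50..60
m=(W[...,2]>50)&(W[...,2]<70)&(W[...,1]>-200)&(W[...,1]<260)&(W[...,0]>350)&(W[...,0]<1000)
n,l,st,c=cv2.connectedComponentsWithStats(m.astype(np.uint8))
for k in range(1,n):
    if st[k,4]>500:
        q=W[l==k][:,:2].astype(np.float32);print(st[k],cv2.minAreaRect(q),cv2.boxPoints(cv2.minAreaRect(q)))
# lows: isolator
m=(W[...,2]>44)&(W[...,2]<56)&(W[...,1]>260)&(W[...,0]>250)
n,l,st,c=cv2.connectedComponentsWithStats(m.astype(np.uint8))
for k in range(1,n):
    if st[k,4]>60:
        q=W[l==k][:,:2].astype(np.float32);print("iso",st[k],c[k]*1.5,cv2.minAreaRect(q))
# tools on table
m=(W[...,2]>8)&(W[...,2]<40)&(W[...,1]<-60)&(W[...,0]>350)&(W[...,0]<1000)
n,l,st,c=cv2.connectedComponentsWithStats(m.astype(np.uint8))
for k in range(1,n):
    if st[k,4]>60:
        q=W[l==k][:,:2].astype(np.float32);print("tool",st[k],c[k]*1.5,cv2.minAreaRect(q))
save("pics/c.png",f[225:290,215:330],6)
E
```

```text
comb handle [ 461. -197.   17.]
comb head [ 543. -203.   11.]
rake handle L [ 418. -272.   16.]
rake h R [ 507. -292.   19.]
rake head [ 550. -305.   28.]
pink [ 415. -439.   14.]
jar [ 283. -291.  102.]
spray [ 688. -175.  147.]
shampoo [ 677. -327.  171.]
tab [572. -36.  93.]
lever top [495. 389. 101.]
isoTop [461. 363.  42.]
yel [302. 498.  47.]
bowl [694. 382.  25.]
clip [313. 304.  43.]
tin [ 552. -507.   34.]
[ 229  165  100   54 3566] ((555.8754272460938, 65.56400299072266), (361.3719787597656, 284.5791015625), 4.284546375274658) [[365.06396  193.9569  ]
 [386.32483  -89.8269  ]
 [746.6869   -62.828888]
 [725.426    220.9549  ]]
iso [372  46 133 101 304] [663.29111842 145.88980263] ((1747.89306640625, 1063.279541015625), (63.47406768798828, 1600.8226318359375), 1.6713603734970093)
iso [202 135  24  12 159] [318.6509434  210.69811321] ((303.0533142089844, 524.2862548828125), (124.6723403930664, 84.99007415771484), 14.739558219909668)
iso [232 145  30  14 213] [369.16901408 227.76760563] ((467.3742980957031, 393.0123596191406), (132.60714721679688, 83.36490631103516), 13.8095169
[... 866 characters left out ...]
51025390625), (28.3607177734375, 63.02113342285156), 64.60838317871094)
tool [369 270  95  85 665] [611.76090226 492.14210526] ((819.2677001953125, -554.4299926757812), (141.26930236816406, 322.8006591796875), 29.486576080322266)
tool [239 297  40  13 277] [386.10649819 452.63176895] ((410.67919921875, -440.5530700683594), (37.739322662353516, 124.54988098144531), 84.4736099243164)
tool [297 310  23  25 463] [462.28185745 482.74082073] ((546.694580078125, -531.2872924804688), (67.9297103881836, 65.38008880615234), 82.16438293457031)
tool [ 269  343   67   41 1985] [453.59017632 549.46473552] ((493.271728515625, -662.5779418945312), (113.81916809082031, 163.47508239746094), 89.74420166015625)
```

View pics/c.png

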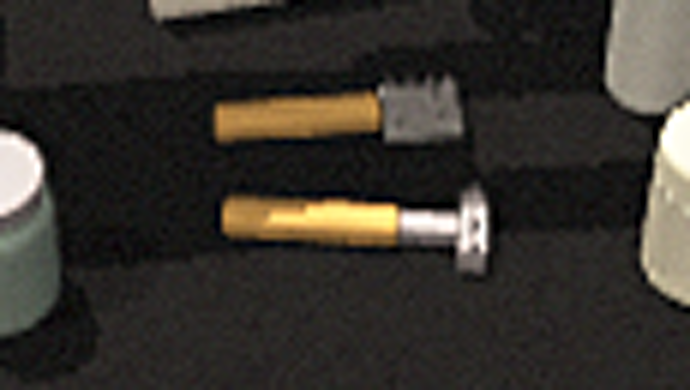

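```bash
cat >> h.py <<'E'
a=np.radians(4.28);Rs=np.array([[np.cos(a),-np.sin(a)],[np.sin(a),np.cos(a)]]);Os=np.array([464.3,83.8])
b=np.radians(13.8);Ri=np.array([[np.cos(b),-np.sin(b)],[np.sin(b),np.cos(b)]]);Oi=np.array([467.4,393.0])
def sw(x,y): return Os+Rs@[x,y]
def iw(x,y): return Oi+Ri@[x,y]
def plan(*tg):
    """tg: (x,y,z,yaw) world; prints linear/twist for the tool pointing down"""
    st=r.sense();R=Ro.from_euler('xyz',st["tcp_rot"],degrees=True)
    print("t",round(st["time"],2),"tcp",np.round(st["tool_pos"],1),np.round(st["tcp_rot"],1),"F",np.round(st["ft_force"],1),"gap",round(st["finger_gap"],1))
    for t in tg:
        d=R.inv().apply(np.array(t[:3])-st["tool_pos"])/300
        w=(R.inv()*Ro.from_euler('xyz',[-90,0,t[3]],degrees=True)).as_rotvec()/(np.pi/2)
        print(np.round(t,1),"lin",np.round(d,3).tolist(),"tw",np.round(w,3).tolist())
E
python3 - <<'E'
from h import *
for n in ("side","scene"):
    d=np.load(n+".npz");W=d["W"];f=d["f"].astype(int)
    S=(W[...,:2]-Os)@Rs
    dark=f.max(-1)<90
    z=W[...,2]
    for nm,m in (("handle",(z>84)&(z<102)&(abs(S[...,0])<85)&(abs(S[...,1])<80)&dark),("tab",(z>70)&(z<104)&(S[...,0]>80)&(S[...,0]<125)&(S[...,1]<-100)&(S[...,1]>-165)&dark)):
        q=np.c_[S[m],z[m]];print(n,nm,len(q),np.round(np.percentile(q,[3,50,97],axis=0),0).tolist())
    I=(W[...,:2]-Oi)@Ri
    m=(z>90)&(z<135)&(abs(I[...,0])<75)&(abs(I[...,1])<50)
    q=np.c_[I[m],z[m]]
    print(n,"lever",len(q),np.round(np.percentile(q,[3,50,97],axis=0),0).tolist())
    m=(z>44)&(z<56)&(abs(I[...,0])<100)&(abs(I[...,1])<80)
    print(cv2.minAreaRect(W[m][:,:2].astype(np.float32)))
    m=(z>50)&(z<72)&(S[...,0]>-110)&(S[...,0]<300)&(S[...,1]>-190)&(S[...,1]<140)
    print(cv2.minAreaRect(W[m][:,:2].astype(np.float32)))
plan((*iw(85,0),200,13.8),(*iw(85,0),100,13.8))
E
```

```text
side handle 52 [[-26.0, -54.0, 91.0], [-21.0, -8.0, 97.0], [-14.0, 51.0, 101.0]]
side tab 47 [[87.0, -128.0, 71.0], [99.0, -124.0, 90.0], [112.0, -118.0, 102.0]]
side lever 49 [[19.0, -27.0, 93.0], [34.0, -3.0, 115.0], [47.0, 28.0, 125.0]]
((467.3742980957031, 393.0123596191406), (132.60714721679688, 83.36490631103516), 13.809516906738281)
((555.8754272460938, 65.56400299072266), (361.3719787597656, 284.5791015625), 4.284546375274658)
scene handle 85 [[-18.0, -41.0, 88.0], [-14.0, 8.0, 97.0], [-11.0, 56.0, 101.0]]
scene tab 46 [[95.0, -117.0, 74.0], [108.0, -113.0, 87.0], [116.0, -109.0, 102.0]]
scene lever 146 [[37.0, -21.0, 112.0], [46.0, 5.0, 121.0], [52.0, 31.0, 127.0]]
((468.9891662597656, 397.8951416015625), (134.66458129882812, 81.86235809326172), 13.12915325164795)
((557.3430786132812, 68.90330505371094), (363.99114990234375, 287.3755187988281), 4.518863677978516)
t 0.1 tcp [5.994e+02 1.000e-01 1.982e+02] [-90.    0.1  -0. ] F [0.7 0.2 0.2] gap 85.6
[549.9 413.3 200.   13.8] lin [-0.165, -0.005, 1.377] tw [-0.0, -0.153, -0.001]
[549.9 413.3 100.   13.8] lin [-0.164, 0.328, 1.377] tw [-0.0, -0.153, -0.001]
```

Emit:
{"op": "move_arm", "data": {
  "linear": [
    [-0.082, -0.05, 0.69],
    [-0.082, -0.05, 0.69],
    [-0.082, -0.05, 0.69],
    [-0.082, -0.05, 0.69],
    [-0.082, -0.05, 0.69],
    [-0.082, -0.05, 0.69]
  ],
  "twist": [
    [0, -0.153, 0],
    [0, -0.153, 0],
    [0, -0.153, 0],
    [0, -0.153, 0],
    [0, -0.153, 0],
    [0, -0.153, 0]
  ],
  "hand": [-1, -1, -1, -1, -1, -1]
}}

```text
time: 0.6
tool_pos: [573.1, 214.3, 213.5]
tcp_rot: [-89.8, 0.1, 14.1]
ft_force: [1.0, -0.6, 0.6]
finger_gap: 12.2
```

```bash
python3 - <<'E'
from h import *
plan((*iw(-20,0),260,13.8),(*iw(85,0),210,13.8))
E
```

```text
t 0.6 tcp [573.1 214.3 213.5] [-89.8   0.1  14.1] F [ 1.  -0.6  0.6] gap 12.2
[448.  388.2 260.   13.8] lin [-0.263, -0.152, 0.665] tw [-0.002, 0.003, -0.001]
[549.9 413.3 210.   13.8] lin [0.087, 0.014, 0.662] tw [-0.002, 0.003, -0.001]
```

Emit:
{"op": "move_arm", "data": {
  "linear": [
    [0.087, 0.01, 0.66],
    [0.087, 0.01, 0.66],
    [0.087, 0.01, 0.66],
    [0.087, 0.01, 0.66],
    [0.087, 0.01, 0.66],
    [0.087, 0.01, 0.66],
    [0.087, 0.01, 0.66]
  ],
  "twist": [
    [0, 0, 0],
    [0, 0, 0],
    [0, 0, 0],
    [0, 0, 0],
    [0, 0, 0],
    [0, 0, 0],
    [0, 0, 0]
  ],
  "hand": [-1, -1, -1, -1, -1, -1, -1]
}}

```text
time: 1.18
tool_pos: [548.7, 414.6, 209.6]
tcp_rot: [-89.8, 0.2, 14.3]
ft_force: [0.3, -0.4, -0.3]
finger_gap: -0.1
```

```bash
python3 - <<'E'
from h import *
st=r.sense();s=r.snapshot("wrist");W=world(s,st);save("pics/d.png",s["frame"],1.2)
print(s["hand_eye"].round(2))
I=(W[...,:2]-Oi)@Ri;z=W[...,2]
m=(z>95)&(z<135)&(abs(I[...,0])<75)&(abs(I[...,1])<50);q=np.c_[I[m],z[m]]
if len(q):print(len(q),np.round(np.percentile(q,[3,50,97],axis=0),0).tolist())
m=(z>44)&(z<56)&(abs(I[...,0])<100)&(abs(I[...,1])<80)
if m.any():print(m.sum(),cv2.minAreaRect(W[m][:,:2].astype(np.float32)))
plan((*iw(82,0),100,13.8),(*iw(5,0),100,13.8))
E
```

```text
[[   1.     -0.      0.      1.22]
 [  -0.     -0.26    0.97 -175.82]
 [  -0.     -0.97   -0.26   65.36]
 [   0.      0.      0.      1.  ]]
1100 [[28.0, -22.0, 103.0], [43.0, 5.0, 121.0], [52.0, 30.0, 125.0]]
4700 ((469.1101989746094, 396.4085388183594), (129.3504638671875, 79.8864517211914), 13.900531768798828)
t 1.23 tcp [549.4 413.  210. ] [-89.8   0.2  14.2] F [-0.   0.1 -0.4] gap 0.2
[547.  412.6 100.   13.8] lin [-0.007, 0.367, -0.0] tw [-0.002, 0.005, -0.002]
[472.3 394.2 100.   13.8] lin [-0.264, 0.367, 0.001] tw [-0.002, 0.005, -0.002]
```

View pics/d.png

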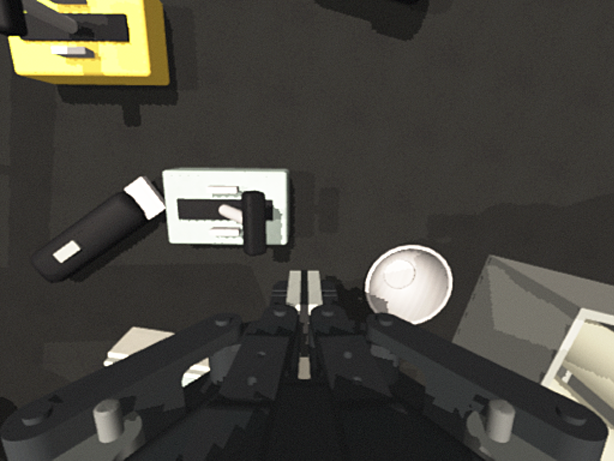

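Emit:
{"op": "move_arm", "data": {
  "linear": [
    [0, 0.1, 0.01],
    [0, 0.2, 0.01],
    [0, 0.3, 0.01],
    [0, 0.36, 0.01],
    [0, 0.36, 0.01]
  ],
  "twist": [
    [0, 0, 0],
    [0, 0, 0],
    [0, 0, 0],
    [0, 0, 0],
    [0, 0, 0]
  ],
  "hand": [-1, -1, -1, -1, -1]
}}

```text
time: 1.65
tool_pos: [545.8, 412.1, 95.7]
tcp_rot: [-90.0, 0.7, 14.1]
ft_force: [-1.2, 0.3, -1.2]
finger_gap: -0.5
```

Emit:
{"op": "move_arm", "data": {
  "linear": [
    [-0.03, 0, 0],
    [-0.06, 0, 0],
    [-0.09, 0, 0],
    [-0.12, 0, 0],
    [-0.15, 0, 0],
    [-0.18, 0, 0],
    [-0.21, 0, 0],
    [-0.235, 0, 0],
    [-0.26, 0, 0],
    [-0.28, 0, 0],
    [-0.28, 0, 0]
  ],
  "twist": [
    [0, 0, 0],
    [0, 0, 0],
    [0, 0, 0],
    [0, 0, 0],
    [0, 0, 0],
    [0, 0, 0],
    [0, 0, 0],
    [0, 0, 0],
    [0, 0, 0],
    [0, 0, 0],
    [0, 0, 0]
  ],
  "hand": [-1, -1, -1, -1, -1, -1, -1, -1, -1, -1, -1]
}}

```text
time: 2.57
tool_pos: [463.8, 391.3, 97.3]
tcp_rot: [-90.0, 0.7, 14.1]
ft_force: [0.6, 0.5, -0.8]
finger_gap: 0.1
```

Emit:
{"op": "move_arm", "data": {
  "linear": [
    [0.03, -0.1, 0],
    [0.03, -0.2, 0],
    [0.03, -0.33, 0],
    [0.03, -0.33, 0]
  ],
  "twist": [
    [0, 0, 0],
    [0, 0, 0],
    [0, 0, 0],
    [0, 0, 0]
  ],
  "hand": [-1, -1, -1, -1]
}}

```text
time: 2.9
tool_pos: [477.5, 396.1, 206.0]
tcp_rot: [-89.8, -0.0, 14.1]
ft_force: [1.3, 1.9, 2.4]
finger_gap: 0.0
```

```bash
cat >> h.py <<'E'
def lever():
    for n in("wrist","side","scene"):
        st=r.sense();s=r.snapshot(n);W=world(s,st);I=(W[...,:2]-Oi)@Ri;z=W[...,2]
        m=(z>100)&(z<135)&(abs(I[...,0])<75)&(abs(I[...,1])<40);q=np.c_[I[m],z[m]]
        if len(q):print(n,len(q),np.round(np.percentile(q,[3,50,97],axis=0),0).tolist())
E
python3 - <<'E'
from h import *
lever()
plan((*sw(103,-120),190,94.3))
E
```

```text
wrist 1193 [[30.0, -22.0, 106.0], [40.0, 5.0, 121.0], [52.0, 30.0, 125.0]]
side 42 [[27.0, -25.0, 103.0], [35.0, -6.0, 117.0], [49.0, 23.0, 123.0]]
scene 148 [[36.0, -21.0, 113.0], [46.0, 6.0, 121.0], [52.0, 31.0, 126.0]]
t 3.05 tcp [474.3 394.1 197. ] [-90.    0.6  14.1] F [ 0.8 -0.7 -0.6] gap 0.2
[576.  -28.2 190.   94.3] lin [-0.014, 0.024, -1.448] tw [-0.004, -0.891, -0.005]
```

Emit:
{"op": "move_arm", "data": {
  "linear": [
    [0.13, 0, 0],
    [0.26, 0, 0],
    [0.26, 0.1, 0],
    [0.26, 0.2, 0],
    [0.26, 0.31, 0],
    [0.26, 0.31, 0]
  ],
  "twist": [
    [0, 0, 0],
    [0, 0, 0],
    [0, 0, 0],
    [0, 0, 0],
    [0, 0, 0],
    [0, 0, 0]
  ],
  "hand": [-1, -1, -1, -1, -1, -1]
}}

```text
time: 3.55
tool_pos: [543.7, 409.1, 91.8]
tcp_rot: [-90.3, 1.5, 14.1]
ft_force: [-2.3, -1.6, -2.6]
finger_gap: -0.1
```

Emit:
{"op": "move_arm", "data": {
  "linear": [
    [-0.03, 0, 0],
    [-0.06, 0, 0],
    [-0.09, 0, 0],
    [-0.12, 0, 0],
    [-0.15, 0, 0],
    [-0.18, 0, 0],
    [-0.2, 0, 0],
    [-0.2, 0, 0]
  ],
  "twist": [
    [0, 0, 0],
    [0, 0, 0],
    [0, 0, 0],
    [0, 0, 0],
    [0, 0, 0],
    [0, 0, 0],
    [0, 0, 0],
    [0, 0, 0]
  ],
  "hand": [-1, -1, -1, -1, -1, -1, -1, -1]
}}

```text
time: 4.22
tool_pos: [489.4, 395.6, 100.0]
tcp_rot: [-90.2, 0.9, 14.0]
ft_force: [5.4, -3.9, 19.5]
finger_gap: 0.4
```

```bash
python3 - <<'E'
from h import *
st=r.sense();s=r.snapshot("wrist");save("pics/e.png",s["frame"],1.2)
lever();plan()
E
```

```text
wrist 1656 [[13.0, 2.0, 121.0], [23.0, 18.0, 131.0], [33.0, 31.0, 133.0]]
side 34 [[9.0, -32.0, 104.0], [15.0, -9.0, 125.0], [26.0, 22.0, 131.0]]
scene 125 [[19.0, -22.0, 113.0], [29.0, 11.0, 128.0], [34.0, 31.0, 133.0]]
t 4.42 tcp [490.  395.8  99.8] [-90.2   0.8  14. ] F [ 6.3 -2.8 19.6] gap 0.0
```

View pics/e.png

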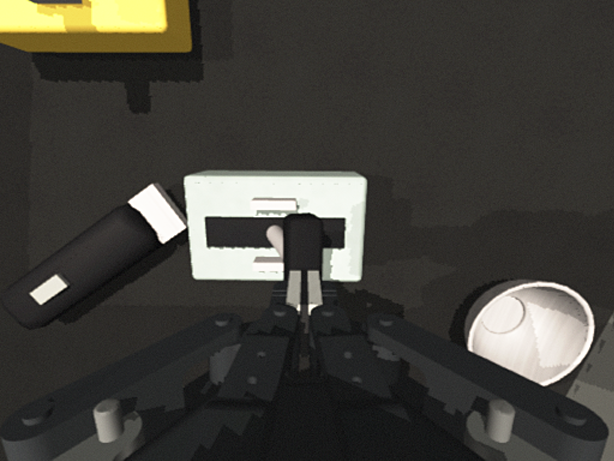

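```bash
python3 - <<'E'
from h import *
st=r.sense();s=r.snapshot("wrist");W=world(s,st);I=(W[...,:2]-Oi)@Ri
for c in (248,254,262):
  for v in range(176,262,6): print(c,v,np.round([*I[v,c],W[v,c,2]],0),s["frame"][v,c])
st=r.sense();s=r.snapshot("side");f=s["frame"];save("pics/f.png",f[110:180,205:305],7)
E
```

```text
248 176 [19. 18. 51.] [255 255 252]
248 182 [ 21.  30. 129.] [28 26 28]
248 188 [ 21.  27. 132.] [46 42 40]
248 194 [ 21.  24. 132.] [40 36 37]
248 200 [ 21.  21. 133.] [42 44 41]
248 206 [ 21.  17. 132.] [39 38 38]
248 212 [ 21.  14. 133.] [41 40 40]
248 218 [ 21.  10. 134.] [45 43 42]
248 224 [ 21.   7. 133.] [41 38 37]
248 230 [ 22.   8. 145.] [167 163 153]
248 236 [ 22.   8. 152.] [167 163 150]
248 242 [ 22.   8. 160.] [167 166 153]
248 248 [ 22.   8. 165.] [166 161 151]
248 254 [ 23.   7. 170.] [250 245 230]
248 260 [ 23.   9. 178.] [83 84 78]
254 176 [24. 18. 51.] [251 255 247]
254 182 [ 25.  30. 128.] [30 30 30]
254 188 [ 25.  27. 131.] [40 37 39]
254 194 [ 25.  24. 131.] [38 33 35]
254 200 [ 25.  21. 132.] [41 36 39]
254 206 [ 25.  17. 132.] [40 38 39]
254 212 [ 25.  13. 131.] [43 43 44]
254 218 [ 25.  10. 133.] [39 38 39]
254 224 [ 25.   6. 132.] [31 33 31]
254 230 [ 25.   8. 144.] [23 22 21]
254 236 [ 25.   7. 151.] [24 22 23]
254 242 [ 25.   8. 158.] [26 26 28]
254 248 [ 25.   8. 165.] [25 26 27]
254 254 [ 25.   7. 170.] [57 56 53]
254 260 [ 25.   5. 171.] [61 61 58]
262 176 [31. 18. 49.] [247 249 243]
262 182 [ 29.  30. 128.] [29 24 29]
262 188 [ 29.  27. 129.] [35 35 35]
262 194 [ 29.  24. 131.] [37 33 34]
262 200 [ 29.  20. 130.] [38 37 38]
262 206 [ 29.  17. 130.] [39 38 37]
262 212 [ 29.  13. 130.] [40 40 38]
262 218 [ 29.   9. 130.] [36 33 34]
262 224 [ 29.   6. 131.] [42 39 39]
262 230 [ 29.   8. 144.] [166 161 151]
262 236 [ 29.   8. 152.] [163 159 148]
262 242 [ 29.   8. 159.] [160 159 147]
262 248 [ 29.   7. 164.] [161 159 146]
262 254 [ 29.   8. 170.] [254 251 239]
262 260 [ 29.   8. 177.] [36 37 38]
```

View pics/f.png

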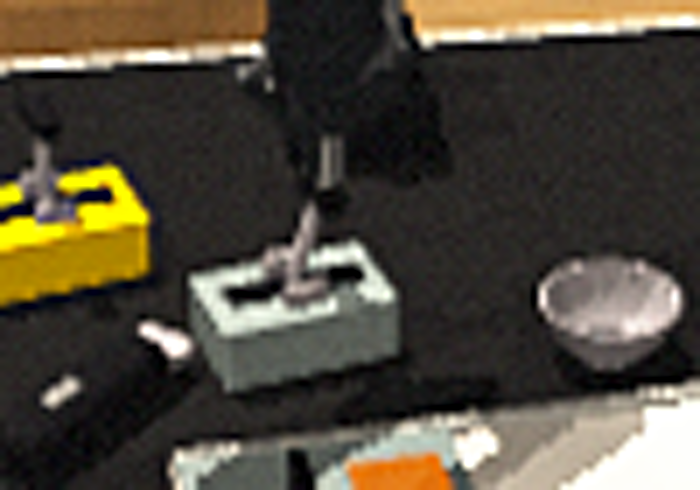

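Emit:
{"op": "move_arm", "data": {
  "linear": [
    [0.03, 0, 0],
    [0.06, -0.04, 0],
    [0.06, -0.12, 0],
    [0.06, -0.22, 0],
    [0.06, -0.22, 0]
  ],
  "twist": [
    [0, 0, 0],
    [0, 0, 0],
    [0, 0, 0],
    [0, 0, 0],
    [0, 0, 0]
  ],
  "hand": [-1, -1, -1, 0.06, 0.06]
}}

```text
time: 4.93
tool_pos: [511.2, 402.3, 173.7]
tcp_rot: [-90.0, 0.3, 14.0]
ft_force: [0.9, 0.8, 1.3]
finger_gap: 23.3
```

```bash
sed -i 's/467.4,393.0/469.0,396.0/' h.py; python3 - <<'E'
from h import *
lever()
plan((*iw(40,4),92,13.8),(*iw(40,4),160,13.8))
E
```

```text
wrist 1470 [[28.0, -24.0, 108.0], [39.0, 3.0, 121.0], [49.0, 27.0, 125.0]]
side 42 [[23.0, -29.0, 103.0], [33.0, -7.0, 118.0], [45.0, 23.0, 126.0]]
scene 148 [[34.0, -24.0, 113.0], [43.0, 3.0, 121.0], [50.0, 28.0, 127.0]]
t 5.08 tcp [508.6 400.7 166.6] [-90.2   0.8  14. ] F [-1.1 -0.3 -0.7] gap 44.8
[506.9 409.4  92.   13.8] lin [0.005, 0.249, 0.031] tw [0.002, 0.003, -0.009]
[506.9 409.4 160.   13.8] lin [0.002, 0.022, 0.03] tw [0.002, 0.003, -0.009]
```

Emit:
{"op": "move_arm", "data": {
  "linear": [
    [0.005, 0.04, 0.025],
    [0.005, 0.08, 0.025],
    [0.005, 0.12, 0.025],
    [0.005, 0.16, 0.025],
    [0.005, 0.2, 0.025],
    [0.005, 0.24, 0.025],
    [0.005, 0.24, 0.025]
  ],
  "twist": [
    [0, 0, 0],
    [0, 0, 0],
    [0, 0, 0],
    [0, 0, 0],
    [0, 0, 0],
    [0, 0, 0],
    [0, 0, 0]
  ],
  "hand": [0.06, 0.06, 0.06, 0.06, 0.06, 0.06, 0.06]
}}

```text
time: 5.67
tool_pos: [505.2, 406.3, 90.0]
tcp_rot: [-90.3, 1.1, 14.0]
ft_force: [-0.6, -0.8, -0.9]
finger_gap: 45.3
```

Emit:
{"op": "move_arm", "data": {
  "linear": [
    [-0.02, -0.005, 0],
    [-0.04, -0.01, 0],
    [-0.06, -0.02, 0],
    [-0.08, -0.025, 0],
    [-0.1, -0.03, 0],
    [-0.12, -0.035, 0],
    [-0.14, -0.04, 0],
    [-0.16, -0.04, 0],
    [-0.18, -0.04, 0],
    [-0.2, -0.035, 0],
    [-0.22, -0.03, 0],
    [-0.22, -0.03, 0]
  ],
  "twist": [
    [0, 0, 0],
    [0, 0, 0],
    [0, 0, 0],
    [0, 0, 0],
    [0, 0, 0],
    [0, 0, 0],
    [0, 0, 0],
    [0, 0, 0],
    [0, 0, 0],
    [0, 0, 0],
    [0, 0, 0],
    [0, 0, 0]
  ],
  "hand": [0.06, 0.06, 0.06, 0.06, 0.06, 0.06, 0.06, 0.06, 0.06, 0.06, 0.06, 0.06]
}}

```text
time: 6.67
tool_pos: [439.9, 390.0, 99.5]
tcp_rot: [-90.3, 1.2, 14.0]
ft_force: [1.3, -0.3, -0.0]
finger_gap: 45.3
```

```bash
python3 - <<'E'
from h import *
lever()
plan((*iw(-40,2),92,13.8),(*iw(-40,2),180,13.8))
E
```

```text
wrist 3110 [[27.0, -21.0, 104.0], [35.0, 4.0, 121.0], [48.0, 28.0, 125.0]]
side 41 [[27.0, -30.0, 106.0], [33.0, -8.0, 117.0], [46.0, 21.0, 125.0]]
scene 148 [[34.0, -24.0, 113.0], [43.0, 3.0, 120.0], [50.0, 28.0, 127.0]]
t 6.82 tcp [441.4 390.5 100.2] [-90.3   1.1  14. ] F [0.4 0.  0.3] gap 45.3
[429.7 388.4  92.   13.8] lin [-0.039, 0.028, 0.003] tw [0.003, 0.003, -0.012]
[429.7 388.4 180.   13.8] lin [-0.045, -0.265, 0.001] tw [0.003, 0.003, -0.012]
```

```bash
python3 - <<'E'
from h import *
s=r.snapshot("wrist");H=s["hand_eye"];T=cloud(s)@H[:3,:3].T+H[:3,3]
m=(s["range_z"]>0)&(abs(T[...,0])<60)&(abs(T[...,2])<40)
q=T[m];q=q[q[:,1].argsort()][::-1]
print(q.shape)
for lo in range(40,-60,-10):
    k=q[(q[:,1]<=lo)&(q[:,1]>lo-10)]
    if len(k):print(lo,len(k),k.min(0).round(),k.max(0).round())
save("pics/g.png",s["frame"],1.2)
E
```

```text
(57056, 3)
40 706 [ 14.  30. -26.] [44. 40. 24.]
30 163 [30. 20. -6.] [46. 30.  5.]
20 188 [36. 10. -6.] [51. 20.  5.]
10 216 [43.  0. -6.] [58. 10.  5.]
0 204 [ 50. -10.  -6.] [60. -0.  5.]
-10 640 [ 56. -20. -22.] [ 60. -10.  26.]
-20 100 [ 58. -23. -21.] [ 60. -20.  25.]
-30 105 [-28. -40. -11.] [ 31. -35.  10.]
-40 528 [-35. -50. -13.] [ 38. -40.  11.]
-50 696 [-35. -60. -12.] [ 38. -50.  11.]
```

View pics/g.png

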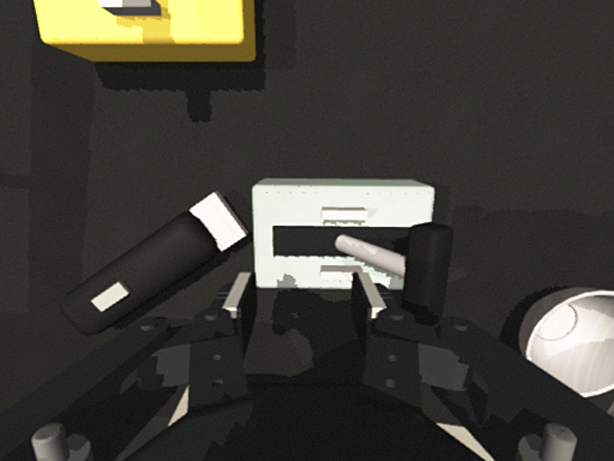

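Emit:
{"op": "move_arm", "data": {
  "linear": [
    [0, -0.1, 0],
    [0.07, -0.12, 0.003],
    [0.15, -0.12, 0.006],
    [0.228, -0.12, 0.009],
    [0.228, -0.05, 0.009],
    [0.228, 0, 0.009],
    [0.228, 0.04, 0.009],
    [0.228, 0.08, 0.009],
    [0.228, 0.12, 0.009],
    [0.228, 0.12, 0.009]
  ],
  "twist": [
    [0, 0, 0],
    [0, 0, 0],
    [0, 0, 0],
    [0, 0, 0],
    [0, 0, 0],
    [0, 0, 0],
    [0, 0, 0],
    [0, 0, 0],
    [0, 0, 0],
    [0, 0, 0]
  ],
  "hand": [0.06, 0.06, 0.06, 0.06, 0.06, 0.06, 0.06, 0.06, 0.06, 0.06]
}}

```text
time: 7.7
tool_pos: [504.9, 408.2, 59.6]
tcp_rot: [-90.4, 1.3, 14.0]
ft_force: [-0.7, -0.5, -0.3]
finger_gap: 45.5
```

Emit:
{"op": "move_arm", "data": {
  "linear": [
    [-0.025, 0, 0],
    [-0.05, 0, 0],
    [-0.075, 0, 0],
    [-0.1, 0, 0],
    [-0.125, 0, 0],
    [-0.15, 0, 0],
    [-0.175, 0, 0],
    [-0.2, 0, 0],
    [-0.23, 0, 0],
    [-0.25, 0, 0],
    [-0.26, 0, 0],
    [-0.26, 0, 0]
  ],
  "twist": [
    [0, 0, 0],
    [0, 0, 0],
    [0, 0, 0],
    [0, 0, 0],
    [0, 0, 0],
    [0, 0, 0],
    [0, 0, 0],
    [0, 0, 0],
    [0, 0, 0],
    [0, 0, 0],
    [0, 0, 0],
    [0, 0, 0]
  ],
  "hand": [0.06, 0.06, 0.06, 0.06, 0.06, 0.06, 0.06, 0.06, 0.06, 0.06, 0.06, 0.06]
}}

```text
time: 8.7
tool_pos: [428.5, 389.1, 61.4]
tcp_rot: [-90.4, 1.4, 14.0]
ft_force: [-0.1, 0.1, 0.1]
finger_gap: 45.4
```

```bash
python3 - <<'E'
from h import *
lever()
plan((*iw(-40,2),180,13.8))
E
```

```text
wrist 7118 [[-67.0, -22.0, 104.0], [-39.0, 9.0, 121.0], [-9.0, 28.0, 134.0]]
side 74 [[-72.0, -30.0, 104.0], [-42.0, -5.0, 118.0], [-3.0, 19.0, 132.0]]
scene 141 [[-65.0, -3.0, 104.0], [-35.0, 13.0, 118.0], [-2.0, 28.0, 132.0]]
t 8.85 tcp [429.5 389.4  61.5] [-90.4   1.3  14. ] F [ 1.   0.3 -0.5] gap 44.9
[429.7 388.4 180.   13.8] lin [-0.009, -0.395, -0.006] tw [0.004, 0.003, -0.015]
```

Emit:
{"op": "move_arm", "data": {
  "linear": [
    [0, -0.14, 0],
    [0, -0.28, 0],
    [0, -0.4, 0],
    [0.05, -0.4, -0.15],
    [0.1, -0.4, -0.29],
    [0.15, -0.4, -0.42],
    [0.2, -0.4, -0.55],
    [0.2, -0.4, -0.7],
    [0.2, -0.4, -0.7],
    [0.2, -0.4, -0.7]
  ],
  "twist": [
    [0, 0, 0],
    [0, 0, 0],
    [0, 0, 0],
    [0, -0.08, -0.015],
    [0, -0.16, -0.015],
    [0, -0.24, -0.015],
    [0, -0.32, -0.015],
    [0, -0.4, -0.015],
    [0, -0.45, -0.015],
    [0, -0.45, -0.015]
  ],
  "hand": [0.06, 0.06, 0.06, 0.06, 0.06, 0.06, 0.06, 0.06, 0.06, 0.06]
}}

```text
time: 9.68
tool_pos: [543.3, 196.7, 181.5]
tcp_rot: [-90.0, 0.1, 54.8]
ft_force: [-0.8, 0.9, -0.3]
finger_gap: 45.0
```

```bash
python3 - <<'E'
from h import *
lever()
plan((*sw(100,-122),190,94.3))
E
```

```text
side 35 [[-52.0, -29.0, 109.0], [-44.0, -13.0, 119.0], [-34.0, 22.0, 125.0]]
scene 171 [[-47.0, -23.0, 103.0], [-34.0, 3.0, 119.0], [-26.0, 28.0, 126.0]]
t 9.83 tcp [541.3 201.7 181.5] [-89.9   0.   54.3] F [-0.9  0.5  0.1] gap 45.4
[573.1 -30.4 190.   94.3] lin [-0.566, -0.03, -0.537] tw [-0.001, -0.444, 0.0]
```

OFF confirmed. On to the lock.

Emit:
{"op": "move_arm", "data": {
  "linear": [
    [-0.1, -0.03, -0.09],
    [-0.2, -0.03, -0.18],
    [-0.3, -0.03, -0.27],
    [-0.4, -0.03, -0.36],
    [-0.5, -0.03, -0.45],
    [-0.566, -0.03, -0.537],
    [-0.566, -0.03, -0.537],
    [-0.566, -0.03, -0.537],
    [-0.566, -0.03, -0.537]
  ],
  "twist": [
    [0, -0.07, 0],
    [0, -0.14, 0],
    [0, -0.21, 0],
    [0, -0.28, 0],
    [0, -0.36, 0],
    [0, -0.444, 0],
    [0, -0.444, 0],
    [0, -0.444, 0],
    [0, -0.444, 0]
  ],
  "hand": [0.06, 0.06, 0.06, 0.06, 0.06, 0.06, 0.06, 0.06, 0.06]
}}

```text
time: 10.58
tool_pos: [573.1, -28.7, 190.0]
tcp_rot: [-89.9, -0.1, 94.1]
ft_force: [-0.4, 1.0, -0.1]
finger_gap: 45.0
```

```bash
cat >> h.py <<'E'
def ster(n="wrist",show=1):
    st=r.sense();s=r.snapshot(n);W=world(s,st);S=(W[...,:2]-Os)@Rs;z=W[...,2];d=s["frame"].astype(int).max(-1)<100
    for nm,m in (("handle",(z>84)&(z<102)&(S[...,0]>-60)&(S[...,0]<230)&(abs(S[...,1])<75)&d),("tab",(z>70)&(z<104)&(S[...,0]>80)&(S[...,0]<125)&(S[...,1]<-95)&(S[...,1]>-185)&d)):
        q=np.c_[S[m],z[m]]
        if len(q)>5:print(n,nm,len(q),np.round(np.percentile(q,[3,50,97],axis=0),0).tolist())
    return s,W,S
E
python3 - <<'E'
from h import *
s,W,S=ster();ster("side")
save("pics/h.png",s["frame"],1.2)
plan((*sw(103,-122),190,94.3))
E
```

```text
wrist handle 1841 [[-23.0, -50.0, 92.0], [-17.0, -0.0, 99.0], [-12.0, 52.0, 100.0]]
wrist tab 323 [[88.0, -124.0, 78.0], [98.0, -119.0, 101.0], [113.0, -113.0, 102.0]]
side handle 54 [[-26.0, -53.0, 89.0], [-21.0, -9.0, 97.0], [-14.0, 49.0, 100.0]]
side tab 47 [[87.0, -129.0, 75.0], [99.0, -125.0, 90.0], [112.0, -116.0, 103.0]]
t 10.68 tcp [573.1 -28.2 190.1] [-89.9  -0.1  94.3] F [0.1 0.  0.2] gap 45.5
[576.1 -30.2 190.   94.3] lin [-0.007, 0.0, -0.01] tw [-0.001, -0.0, 0.001]
```

View pics/h.png

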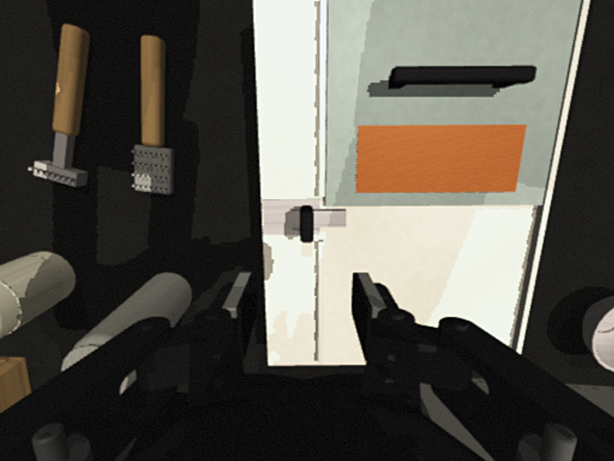

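Emit:
{"op": "move_arm", "data": {
  "linear": [
    [0, 0.1, 0],
    [0, 0.2, 0],
    [0, 0.3, 0],
    [0, 0.38, 0],
    [0, 0.43, 0],
    [0, 0.46, 0],
    [0, 0.48, 0],
    [0, 0.48, 0],
    [0, 0.48, 0]
  ],
  "twist": [
    [0, 0, 0],
    [0, 0, 0],
    [0, 0, 0],
    [0, 0, 0],
    [0, 0, 0],
    [0, 0, 0],
    [0, 0, 0],
    [0, 0, 0],
    [0, 0, 0]
  ],
  "hand": [0.06, 0.06, 0.06, 0.06, 0.06, 0.06, 0.06, 0.06, 0.06]
}}

```text
time: 11.43
tool_pos: [573.5, -27.5, 47.0]
tcp_rot: [-90.0, -0.1, 94.3]
ft_force: [0.3, -0.2, 0.1]
finger_gap: 45.7
```

Emit:
{"op": "move_arm", "data": {
  "linear": [
    [0, 0, 0],
    [0, 0, 0],
    [0, 0, 0],
    [0, 0, 0],
    [0, 0, 0],
    [0, 0, 0]
  ],
  "twist": [
    [0, 0, 0],
    [0, 0, 0],
    [0, 0, 0],
    [0, 0, 0],
    [0, 0, 0],
    [0, 0, 0]
  ],
  "hand": [-1, -1, -1, -1, -1, -1],
  "force": 25
}}

```text
time: 11.93
tool_pos: [574.6, -27.5, 48.5]
tcp_rot: [-90.1, -0.1, 94.3]
ft_force: [-0.5, 2.3, 7.3]
finger_gap: 11.7
```

Emit:
{"op": "move_arm", "data": {
  "linear": [
    [-0.015, 0, 0],
    [-0.03, 0, 0],
    [-0.045, 0, 0],
    [-0.06, 0, 0],
    [-0.075, 0, 0],
    [-0.09, 0, 0],
    [-0.1, 0, 0],
    [-0.11, 0, 0],
    [-0.115, 0, 0],
    [-0.115, 0, 0]
  ],
  "twist": [
    [0, 0, 0],
    [0, 0, 0],
    [0, 0, 0],
    [0, 0, 0],
    [0, 0, 0],
    [0, 0, 0],
    [0, 0, 0],
    [0, 0, 0],
    [0, 0, 0],
    [0, 0, 0]
  ],
  "hand": [-1, -1, -1, -1, -1, -1, -1, -1, -1, -1]
}}

```text
time: 12.77
tool_pos: [576.7, -54.4, 48.4]
tcp_rot: [-90.1, -0.8, 94.4]
ft_force: [-3.1, 34.9, 8.0]
finger_gap: 11.5
```

Emit:
{"op": "move_arm", "data": {
  "linear": [
    [0, 0, 0],
    [0, 0, 0],
    [0, -0.1, 0],
    [0, -0.25, 0],
    [0, -0.4, 0],
    [0, -0.4, 0]
  ],
  "twist": [
    [0, 0, 0],
    [0, 0, 0],
    [0, 0, 0],
    [0, 0, 0],
    [0, 0, 0],
    [0, 0, 0]
  ],
  "hand": [0, 0, 0, 0, 0, 0]
}}

```text
time: 13.27
tool_pos: [580.8, -58.2, 177.3]
tcp_rot: [-90.7, -0.5, 94.3]
ft_force: [2.1, 0.0, 2.1]
finger_gap: 42.9
```

```bash
python3 - <<'E'
from h import *
ster();ster("side")
plan((*sw(-17,1),170,4.3),(*sw(-17,1),60,4.3))
E
```

```text
wrist handle 2110 [[-24.0, -51.0, 93.0], [-17.0, 2.0, 99.0], [-12.0, 52.0, 101.0]]
wrist tab 346 [[88.0, -151.0, 79.0], [99.0, -146.0, 101.0], [113.0, -141.0, 103.0]]
side handle 53 [[-26.0, -53.0, 91.0], [-20.0, -9.0, 97.0], [-14.0, 49.0, 100.0]]
side tab 46 [[87.0, -157.0, 72.0], [99.0, -152.0, 90.0], [112.0, -145.0, 103.0]]
t 13.37 tcp [579.3 -57.8 172.8] [-90.5  -0.6  94.3] F [ 0.5 -0.1 -0.8] gap 42.5
[447.3  83.5 170.    4.3] lin [0.503, 0.011, 0.403] tw [-0.001, 1.0, 0.009]
[447.3  83.5  60.    4.3] lin [0.499, 0.378, 0.406] tw [-0.001, 1.0, 0.009]
```

Emit:
{"op": "move_arm", "data": {
  "linear": [
    [0.012, 0.1, 0.012],
    [0.012, 0.2, 0.012],
    [0.012, 0.3, 0.012],
    [0.012, 0.37, 0.012],
    [0.012, 0.395, 0.012],
    [0.012, 0.395, 0.012],
    [0.012, 0.395, 0.012],
    [0.012, 0.395, 0.012],
    [0.012, 0.395, 0.012],
    [0.012, 0.395, 0.012]
  ],
  "twist": [
    [0, 0, 0],
    [0, 0, 0],
    [0, 0, 0],
    [0, 0, 0],
    [0, 0, 0],
    [0, 0, 0],
    [0, 0, 0],
    [0, 0, 0],
    [0, 0, 0],
    [0, 0, 0]
  ],
  "hand": [0.06, 0.06, 0.06, 0.06, 0.06, 0.06, -1, -1, -1, -1]
}}

```text
time: 14.2
tool_pos: [577.9, -53.4, 56.5]
tcp_rot: [-90.7, -0.5, 94.3]
ft_force: [-0.8, 0.5, 4.5]
finger_gap: 11.3
```

Emit:
{"op": "move_arm", "data": {
  "linear": [
    [-0.004, 0, 0],
    [-0.008, 0, 0],
    [-0.012, 0, 0],
    [-0.016, 0, 0],
    [-0.02, 0, 0],
    [-0.02, 0, 0]
  ],
  "twist": [
    [0, 0, 0],
    [0, 0, 0],
    [0, 0, 0],
    [0, 0, 0],
    [0, 0, 0],
    [0, 0, 0]
  ],
  "hand": [-1, -1, -1, -1, -1, -1]
}}

```text
time: 14.7
tool_pos: [577.8, -53.9, 56.3]
tcp_rot: [-90.6, -1.0, 94.4]
ft_force: [-2.5, 23.6, 1.5]
finger_gap: 11.0
```

```bash
python3 - <<'E'
from h import *
ster("side");plan()
E
```

```text
side handle 55 [[-26.0, -51.0, 90.0], [-21.0, -9.0, 97.0], [-14.0, 50.0, 100.0]]
side tab 35 [[87.0, -166.0, 71.0], [95.0, -153.0, 88.0], [109.0, -143.0, 102.0]]
t 14.75 tcp [577.9 -53.9  56.3] [-90.6  -1.   94.4] F [-1.  23.3  2. ] gap 11.0
```

Emit:
{"op": "move_arm", "data": {
  "linear": [
    [0.015, 0, 0],
    [0.015, 0, 0],
    [0.015, -0.1, 0],
    [0.015, -0.25, 0],
    [0.1, -0.38, 0.08],
    [0.2, -0.4, 0.17],
    [0.3, -0.4, 0.25],
    [0.4, -0.4, 0.33],
    [0.45, -0.4, 0.4],
    [0.45, -0.4, 0.4],
    [0.45, -0.4, 0.4]
  ],
  "twist": [
    [0, 0, 0],
    [0, 0, 0],
    [0, 0, 0],
    [0, 0, 0],
    [0, 0.08, 0],
    [0, 0.16, 0],
    [0, 0.24, 0],
    [0, 0.32, 0],
    [0, 0.4, 0],
    [0, 0.48, 0],
    [0, 0.5, 0]
  ],
  "hand": [0.06, 0.06, 0.06, 0.06, 0.06, 0.06, 0.06, 0.06, 0.06, 0.06, 0.06]
}}

```text
time: 15.67
tool_pos: [446.2, 69.7, 178.3]
tcp_rot: [-89.9, -1.2, 49.1]
ft_force: [0.7, -1.2, 0.6]
finger_gap: 45.0
```

```bash
python3 - <<'E'
from h import *
plan((*sw(-18,1),160,4.3))
E
```

```text
t 15.67 tcp [446.2  69.7 178.3] [-89.9  -1.2  49.1] F [ 0.7 -1.2  0.6] gap 45.0
[446.3  83.5 160.    4.3] lin [0.034, 0.062, 0.03] tw [-0.007, 0.498, 0.012]
```

Emit:
{"op": "move_arm", "data": {
  "linear": [
    [0.034, 0.05, 0.03],
    [0.034, 0.05, 0.03],
    [0.034, 0.05, 0.03],
    [0.034, 0.05, 0.03],
    [0.034, 0.05, 0.03],
    [0.034, 0.05, 0.03],
    [0.034, 0.05, 0.03],
    [0.034, 0.05, 0.03]
  ],
  "twist": [
    [0, 0.07, 0],
    [0, 0.15, 0],
    [0, 0.23, 0],
    [-0.005, 0.31, 0.01],
    [-0.005, 0.39, 0.01],
    [-0.005, 0.46, 0.01],
    [-0.005, 0.498, 0.01],
    [-0.005, 0.498, 0.01]
  ],
  "hand": [0.06, 0.06, 0.06, 0.06, 0.06, 0.06, 0.06, 0.06]
}}

```text
time: 16.33
tool_pos: [446.8, 82.9, 164.1]
tcp_rot: [-89.8, -0.2, 4.1]
ft_force: [0.9, -0.1, 0.7]
finger_gap: 45.9
```

```bash
python3 - <<'E'
from h import *
ster();ster("side")
plan((*sw(-17,1),47,4.3))
E
```

```text
wrist handle 1433 [[-23.0, -47.0, 96.0], [-18.0, 8.0, 99.0], [-12.0, 54.0, 100.0]]
wrist tab 106 [[89.0, -150.0, 97.0], [93.0, -145.0, 101.0], [99.0, -140.0, 102.0]]
side handle 54 [[-26.0, -51.0, 90.0], [-21.0, -5.0, 97.0], [-14.0, 51.0, 101.0]]
side tab 50 [[86.0, -155.0, 71.0], [98.0, -151.0, 88.0], [112.0, -143.0, 101.0]]
t 16.43 tcp [446.6  83.1 163.9] [-89.8  -0.2   4.4] F [-0.9  0.2  0.2] gap 45.1
[447.3  83.5  47.    4.3] lin [0.001, 0.39, 0.0] tw [-0.002, 0.001, 0.002]
```

Emit:
{"op": "move_arm", "data": {
  "linear": [
    [0, 0.1, 0],
    [0, 0.2, 0],
    [0, 0.29, 0],
    [0, 0.35, 0],
    [0, 0.38, 0],
    [0, 0.38, 0],
    [0, 0.38, 0],
    [0, 0.38, 0],
    [0, 0.38, 0],
    [0, 0.38, 0]
  ],
  "twist": [
    [0, 0, 0],
    [0, 0, 0],
    [0, 0, 0],
    [0, 0, 0],
    [0, 0, 0],
    [0, 0, 0],
    [0, 0, 0],
    [0, 0, 0],
    [0, 0, 0],
    [0, 0, 0]
  ],
  "hand": [0.06, 0.06, 0.06, 0.06, 0.06, 0.06, -1, -1, -1, -1]
}}

```text
time: 17.27
tool_pos: [448.3, 83.5, 51.8]
tcp_rot: [-89.8, -0.3, 4.4]
ft_force: [-2.2, -0.6, 6.4]
finger_gap: 11.2
```

Emit:
{"op": "move_arm", "data": {
  "linear": [
    [0.04, 0, 0],
    [0.09, 0, 0],
    [0.14, 0, 0],
    [0.2, 0, 0],
    [0.26, 0, 0],
    [0.32, 0, 0],
    [0.38, 0, 0],
    [0.44, 0, 0],
    [0.5, 0, 0],
    [0.54, 0, 0],
    [0.57, 0, 0],
    [0.585, 0, 0]
  ],
  "twist": [
    [0, 0, 0],
    [0, 0, 0],
    [0, 0, 0],
    [0, 0, 0],
    [0, 0, 0],
    [0, 0, 0],
    [0, 0, 0],
    [0, 0, 0],
    [0, 0, 0],
    [0, 0, 0],
    [0, 0, 0],
    [0, 0, 0]
  ],
  "hand": [-1, -1, -1, -1, -1, -1, -1, -1, -1, -1, -1, -1]
}}

```text
time: 18.27
tool_pos: [613.8, 96.5, 51.5]
tcp_rot: [-89.8, 0.9, 4.5]
ft_force: [-66.6, -6.9, 43.8]
finger_gap: 11.1
```

```bash
python3 - <<'E'
from h import *
ster("side");ster("scene");plan()
E
```

```text
side handle 40 [[133.0, -52.0, 90.0], [150.0, -20.0, 96.0], [159.0, 1.0, 101.0]]
side tab 55 [[86.0, -154.0, 71.0], [98.0, -151.0, 89.0], [112.0, -142.0, 102.0]]
scene handle 83 [[146.0, -45.0, 89.0], [155.0, 24.0, 97.0], [168.0, 56.0, 101.0]]
scene tab 45 [[103.0, -149.0, 72.0], [110.0, -140.0, 89.0], [117.0, -137.0, 102.0]]
t 18.37 tcp [613.6  96.5  51.6] [-89.9   0.9   4.5] F [-47.4  -5.2  28.5] gap 10.8
```

Emit:
{"op": "move_arm", "data": {
  "linear": [
    [-0.015, 0, 0],
    [-0.015, 0, 0],
    [-0.015, 0, 0],
    [-0.015, -0.1, 0],
    [-0.015, -0.25, 0],
    [-0.1, -0.4, 0],
    [-0.2, -0.4, -0.1],
    [-0.25, -0.4, -0.2],
    [-0.25, -0.4, -0.3],
    [-0.25, -0.4, -0.3],
    [-0.25, -0.4, -0.3]
  ],
  "twist": [
    [0, 0, 0],
    [0, 0, 0],
    [0, 0, 0],
    [0, 0, 0],
    [0, 0, 0],
    [0, 0, 0],
    [0, 0, 0],
    [0, 0, 0],
    [0, 0, 0],
    [0, 0, 0],
    [0, 0, 0]
  ],
  "hand": [-0.2, 0, 0.06, 0.06, 0.06, 0.06, 0.06, 0.06, 0.06, 0.06, 0.06]
}}

```text
time: 19.28
tool_pos: [548.8, -0.7, 173.7]
tcp_rot: [-89.9, 0.7, 4.3]
ft_force: [0.4, 0.3, 0.4]
finger_gap: 45.0
```

```bash
cat >> h.py <<'E'
def tools(n="side"):
    st=r.sense();s=r.snapshot(n);W=world(s,st);z=W[...,2];f=s["frame"].astype(int)
    wood=(f[...,0]>f[...,2]*1.5)&(f[...,0]>70)&(z<45)&(z>4)&(W[...,0]>300)&(W[...,0]<750)&(W[...,1]<400)&(W[...,1]>-420)
    k,l,ss,c=cv2.connectedComponentsWithStats(wood.astype(np.uint8))
    for i in range(1,k):
        if ss[i,4]>40:
            q=W[l==i];(cx,cy),(w,h),an=cv2.minAreaRect(q[:,:2].astype(np.float32))
            v=q[:,:2]-np.median(q[:,:2],0);d=np.linalg.svd(v,full_matrices=False)[2][0];d=d*np.sign(d[0]) 
            print(n,"wood",ss[i,4],"ctr",np.round([cx,cy]),"med",np.round(np.median(q,0)),"len",np.round([w,h]),"ang",round(np.degrees(np.arctan2(d[1],d[0])),1))
    return s,W
E
python3 - <<'E'
from h import *
s,W,S=ster("wrist");ster("side");ster("scene");tools("side");s,W=tools("wrist");tools("scene")
save("pics/i.png",s["frame"],1.2)
z=W[...,2]
m=(z>9)&(z<16)&(abs(S[...,0])<100)&(abs(S[...,1])<110);print("floor",m.sum(),np.percentile(S[m],[1,99],axis=0).round() if m.any() else 0)
plan()
E
```

```text
wrist handle 1945 [[145.0, -47.0, 92.0], [149.0, 8.0, 99.0], [155.0, 54.0, 100.0]]
wrist tab 571 [[89.0, -151.0, 72.0], [102.0, -141.0, 99.0], [115.0, -140.0, 102.0]]
side handle 51 [[142.0, -49.0, 88.0], [146.0, -7.0, 96.0], [152.0, 49.0, 101.0]]
side tab 47 [[88.0, -157.0, 72.0], [99.0, -151.0, 92.0], [112.0, -144.0, 101.0]]
scene handle 110 [[148.0, -44.0, 86.0], [154.0, 9.0, 97.0], [157.0, 57.0, 101.0]]
scene tab 67 [[90.0, -149.0, 71.0], [105.0, -141.0, 92.0], [115.0, -137.0, 102.0]]
side wood 158 ctr [ 433. -181.] med [ 432. -190.   16.] len [106.  35.] ang -3.7
side wood 183 ctr [ 462. -272.] med [ 459. -279.   16.] len [ 34. 103.] ang -13.1
wrist wood 41 ctr [ 416. -263.] med [ 416. -262.   18.] len [15.  7.] ang 75.8
scene wood 91 ctr [ 481. -285.] med [ 485. -275.   16.] len [44. 56.] ang -10.9
scene wood 88 ctr [ 416. -175.] med [ 422. -175.   15.] len [38. 58.] ang -4.7
floor 22946 [[-77. -92.]
 [ 82.  95.]]
t 19.58 tcp [547.9   1.7 172.3] [-89.8   0.9   4.5] F [ 0.3  0.2 -0.9] gap 45.3
```

View pics/i.png

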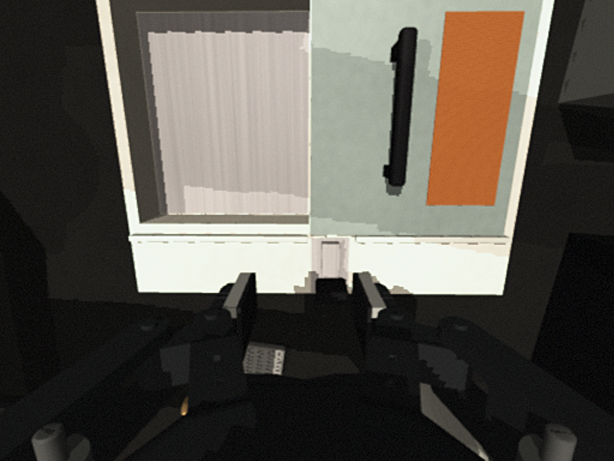

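```bash
python3 - <<'E'
from h import *
plan((458,-187,190,86.3))
E
```

```text
t 19.58 tcp [547.9   1.7 172.3] [-89.8   0.9   4.5] F [ 0.3  0.2 -0.9] gap 45.3
[ 458.  -187.   190.    86.3] lin [-0.35, -0.055, -0.603] tw [-0.009, -0.908, -0.007]
```

Emit:
{"op": "move_arm", "data": {
  "linear": [
    [-0.05, -0.055, -0.08],
    [-0.1, -0.055, -0.16],
    [-0.15, -0.055, -0.25],
    [-0.2, -0.055, -0.34],
    [-0.25, -0.055, -0.43],
    [-0.3, -0.055, -0.52],
    [-0.35, -0.055, -0.603],
    [-0.35, -0.055, -0.603],
    [-0.35, -0.055, -0.603],
    [-0.35, -0.055, -0.603],
    [-0.35, -0.055, -0.603],
    [-0.35, -0.055, -0.603]
  ],
  "twist": [
    [0, -0.08, 0],
    [0, -0.16, 0],
    [0, -0.24, 0],
    [0, -0.32, 0],
    [0, -0.4, 0],
    [0, -0.48, 0],
    [0, -0.56, 0],
    [0, -0.64, 0],
    [0, -0.72, 0],
    [0, -0.8, 0],
    [-0.009, -0.908, -0.007],
    [-0.009, -0.908, -0.007]
  ],
  "hand": [0.06, 0.06, 0.06, 0.06, 0.06, 0.06, 0.06, 0.06, 0.06, 0.06, 0.06, 0.06]
}}

```text
time: 20.58
tool_pos: [458.2, -186.5, 189.9]
tcp_rot: [-90.0, 0.0, 86.7]
ft_force: [-0.7, -1.1, -0.7]
finger_gap: 45.0
```

```bash
python3 - <<'E'
from h import *
s,W=tools("wrist");tools("side")
save("pics/j.png",s["frame"],1.2)
plan()
E
```

```text
wrist wood 187 ctr [ 346. -414.] med [ 346. -414.    8.] len [ 6. 49.] ang -0.7
wrist wood 1229 ctr [ 434. -183.] med [ 431. -184.   19.] len [ 20. 102.] ang -3.8
wrist wood 1097 ctr [ 462. -275.] med [ 460. -273.   19.] len [ 20. 103.] ang -12.5
side wood 159 ctr [ 433. -179.] med [ 432. -190.   16.] len [ 37. 105.] ang -3.4
side wood 183 ctr [ 461. -279.] med [ 462. -281.   16.] len [ 23. 103.] ang -12.9
t 20.68 tcp [ 458.1 -186.4  189.9] [-90.    0.   86.4] F [-0.8 -0.4 -0.7] gap 45.4
```

View pics/j.png

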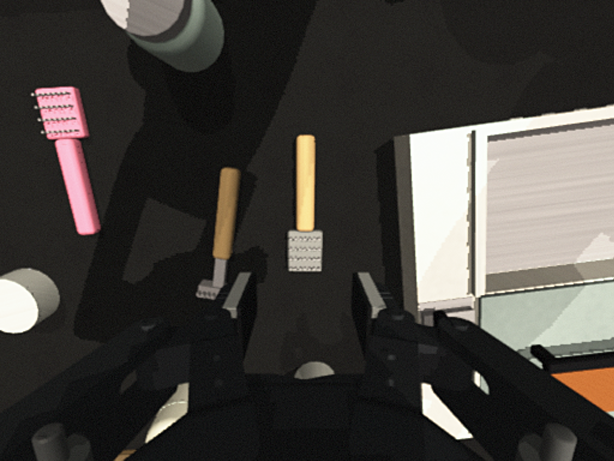

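Emit:
{"op": "move_arm", "data": {
  "linear": [
    [0.005, 0.12, -0.011],
    [0.005, 0.24, -0.011],
    [0.005, 0.36, -0.011],
    [0.005, 0.47, -0.011],
    [0.005, 0.56, -0.011],
    [0.005, 0.62, -0.011],
    [0.005, 0.66, -0.011],
    [0.005, 0.68, -0.011],
    [0.005, 0.69, -0.011],
    [0.005, 0.69, -0.011],
    [0.005, 0.69, -0.011]
  ],
  "twist": [
    [0, 0, 0],
    [0, 0, 0],
    [0, 0, 0],
    [0, 0, 0],
    [0, 0, 0],
    [0, 0, 0],
    [0, 0, 0],
    [0, 0, 0],
    [0, 0, 0],
    [0, 0, 0],
    [0, 0, 0]
  ],
  "hand": [0.06, 0.06, 0.06, 0.06, 0.06, 0.06, 0.06, 0.06, 0.06, 0.06, 0.06]
}}

```text
time: 21.6
tool_pos: [462.6, -185.7, -15.8]
tcp_rot: [-90.1, 0.1, 86.3]
ft_force: [0.3, -0.6, 0.2]
finger_gap: 45.4
```

Emit:
{"op": "move_arm", "data": {
  "linear": [
    [0, 0.013, 0],
    [0, 0.026, 0],
    [0, 0.035, 0],
    [0, 0.035, 0],
    [0, 0.035, 0],
    [0, 0.035, 0],
    [0, 0.035, 0],
    [0, 0.035, 0],
    [0, 0.035, 0]
  ],
  "twist": [
    [0, 0, 0],
    [0, 0, 0],
    [0, 0, 0],
    [0, 0, 0],
    [0, 0, 0],
    [0, 0, 0],
    [0, 0, 0],
    [0, 0, 0],
    [0, 0, 0]
  ],
  "hand": [0.06, 0.06, 0.06, -1, -1, -1, -1, -1, -1],
  "force": 60
}}

```text
time: 22.35
tool_pos: [462.7, -185.8, -26.2]
tcp_rot: [-90.1, 0.1, 86.3]
ft_force: [-0.3, 0.6, 2.1]
finger_gap: 18.7
```

Emit:
{"op": "move_arm", "data": {
  "linear": [
    [0, -0.03, 0],
    [0, -0.1, 0],
    [0, -0.25, 0],
    [0, -0.4, 0],
    [0, -0.5, 0],
    [0, -0.5, 0]
  ],
  "twist": [
    [0, 0, 0],
    [0, 0, 0],
    [0, 0, 0],
    [0, 0, 0],
    [0, 0, 0],
    [0, 0, 0]
  ],
  "hand": [-1, -1, -1, -1, -1, -1]
}}

```text
time: 22.85
tool_pos: [467.2, -188.0, 133.7]
tcp_rot: [-90.9, 0.4, 86.3]
ft_force: [1.4, -1.5, -0.6]
finger_gap: 18.1
```

```bash
python3 - <<'E'
from h import *
plan((*sw(-40,0),130,4.3))
E
```

```text
t 22.85 tcp [ 467.2 -188.   133.7] [-90.9   0.4  86.3] F [ 1.4 -1.5 -0.6] gap 18.1
[424.4  80.8 130.    4.3] lin [0.885, 0.003, 0.2] tw [0.011, 0.912, 0.003]
```

Emit:
{"op": "move_arm", "data": {
  "linear": [
    [0.1, 0, 0.02],
    [0.2, 0, 0.04],
    [0.3, 0, 0.06],
    [0.4, 0, 0.08],
    [0.5, 0, 0.1],
    [0.6, 0, 0.13],
    [0.7, 0, 0.16],
    [0.8, 0, 0.19],
    [0.89, 0, 0.2],
    [0.89, 0, 0.2],
    [0.89, 0, 0.2],
    [0.89, 0, 0.2]
  ],
  "twist": [
    [0, 0.04, 0],
    [0, 0.1, 0],
    [0, 0.17, 0],
    [0, 0.24, 0],
    [0, 0.32, 0],
    [0, 0.4, 0],
    [0, 0.48, 0],
    [0, 0.56, 0],
    [0, 0.64, 0],
    [0, 0.72, 0],
    [0.01, 0.8, 0],
    [0.01, 0.88, 0]
  ],
  "hand": [-1, -1, -1, -1, -1, -1, -1, -1, -1, -1, -1, -1]
}}

```text
time: 23.85
tool_pos: [424.0, 83.1, 131.2]
tcp_rot: [-89.9, -0.3, 9.6]
ft_force: [-0.6, -1.1, -1.0]
finger_gap: 18.2
```

```bash
sed -i 's/464.3,83.8/466.2,85.4/' h.py; python3 - <<'E'
from h import *
plan((*sw(-38,0),130,4.3),(*sw(-38,0),-10,4.3))
st=r.sense();s=r.snapshot("wrist");save("pics/k.png",s["frame"],1)
E
```

```text
t 23.85 tcp [424.   83.1 131.2] [-89.9  -0.3   9.6] F [-0.6 -1.1 -1. ] gap 18.2
[428.3  82.6 130.    4.3] lin [0.014, 0.004, -0.004] tw [-0.001, 0.059, 0.003]
[428.3  82.6 -10.    4.3] lin [0.012, 0.471, -0.005] tw [-0.001, 0.059, 0.003]
```

View pics/k.png

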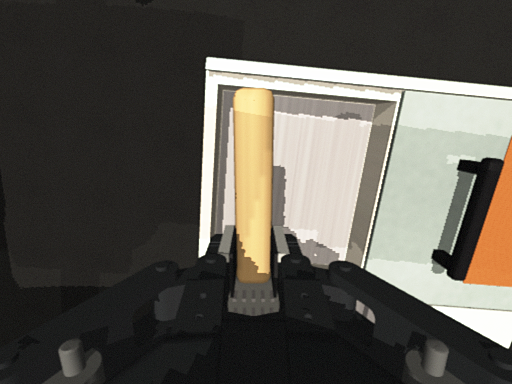

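Emit:
{"op": "move_arm", "data": {
  "linear": [
    [0.013, 0.0, -0.005],
    [0.013, 0.1, -0.005],
    [0.013, 0.2, -0.005],
    [0.013, 0.3, -0.005],
    [0.013, 0.38, -0.005],
    [0.013, 0.43, -0.005],
    [0.013, 0.46, -0.005],
    [0.013, 0.475, -0.005],
    [0.013, 0.475, -0.005],
    [0.013, 0.475, -0.005]
  ],
  "twist": [
    [0, 0.059, 0],
    [0, 0.059, 0],
    [0, 0.059, 0],
    [0, 0.059, 0],
    [0, 0.059, 0],
    [0, 0.059, 0],
    [0, 0.059, 0],
    [0, 0.059, 0],
    [0, 0.059, 0],
    [0, 0.059, 0]
  ],
  "hand": [-1, -1, -1, -1, -1, -1, -1, -1, -1, -1]
}}

```text
time: 24.73
tool_pos: [429.6, 82.1, -10.4]
tcp_rot: [-89.9, -0.3, 3.8]
ft_force: [0.4, 0.4, -2.0]
finger_gap: 17.8
```

Emit:
{"op": "move_arm", "data": {
  "linear": [
    [0, 0.008, 0],
    [0, 0.008, 0],
    [0, 0.008, 0],
    [0, 0.008, 0],
    [0, 0.008, 0],
    [0, -0.05, 0],
    [0, -0.2, 0],
    [0, -0.4, 0],
    [0, -0.6, 0],
    [0, -0.65, 0],
    [0, -0.65, 0]
  ],
  "twist": [
    [0, 0, 0],
    [0, 0, 0],
    [0, 0, 0],
    [0, 0, 0],
    [0, 0, 0],
    [0, 0, 0],
    [0, 0, 0],
    [0, 0, 0],
    [0, 0, 0],
    [0, 0, 0],
    [0, 0, 0]
  ],
  "hand": [-1, -0.3, -0.06, -0.06, -0.06, -0.06, -0.06, -0.06, -0.06, -0.06, -0.06]
}}

```text
time: 25.65
tool_pos: [431.7, 82.0, 192.2]
tcp_rot: [-89.9, -0.9, 3.8]
ft_force: [0.5, 0.4, 1.3]
finger_gap: 40.0
```

```bash
python3 - <<'E'
from h import *
tools("side");s,W=tools("wrist");
plan((488,-282,185,77.3))
E
```

```text
side wood 75 ctr [430. 119.] med [429. 110.  29.] len [ 23. 123.] ang -87.2
side wood 180 ctr [ 461. -277.] med [ 460. -279.   16.] len [ 23. 103.] ang -13.0
wrist wood 1261 ctr [430. 112.] med [430. 115.  31.] len [ 19. 105.] ang -86.0
t 25.75 tcp [431.3  82.  189.4] [-89.9  -0.8   3.8] F [0.2 0.5 0.3] gap 40.4
[ 488.  -282.   185.    77.3] lin [0.109, 0.015, -1.223] tw [0.005, -0.817, 0.008]
```

Emit:
{"op": "move_arm", "data": {
  "linear": [
    [0.02, 0, -0.12],
    [0.04, 0, -0.24],
    [0.06, 0, -0.36],
    [0.08, 0, -0.48],
    [0.09, 0, -0.6],
    [0.1, 0, -0.72],
    [0.1, 0, -0.84],
    [0.1, 0, -0.95],
    [0.1, 0, -1.0],
    [0.1, 0, -1.0]
  ],
  "twist": [
    [0, -0.07, 0],
    [0, -0.15, 0],
    [0, -0.23, 0],
    [0, -0.31, 0],
    [0, -0.39, 0],
    [0, -0.47, 0],
    [0, -0.55, 0],
    [0, -0.63, 0],
    [0, -0.7, 0],
    [0, -0.75, 0]
  ],
  "hand": [0.06, 0.06, 0.06, 0.06, 0.06, 0.06, 0.06, 0.06, 0.06, 0.06]
}}

```text
time: 26.58
tool_pos: [479.7, -218.6, 187.3]
tcp_rot: [-90.5, -0.4, 69.5]
ft_force: [-0.2, 0.7, -0.8]
finger_gap: 45.4
```

```bash
python3 - <<'E'
from h import *
plan((489,-281,190,77.3))
E
```

```text
t 26.58 tcp [ 479.7 -218.6  187.3] [-90.5  -0.4  69.5] F [-0.2  0.7 -0.8] gap 45.4
[ 489.  -281.   190.    77.3] lin [-0.184, -0.009, -0.102] tw [0.006, -0.086, 0.004]
```

Emit:
{"op": "move_arm", "data": {
  "linear": [
    [-0.1, 0, -0.05],
    [-0.184, 0, -0.102],
    [-0.184, 0, -0.102],
    [-0.184, 0, -0.102]
  ],
  "twist": [
    [0, -0.05, 0],
    [0.006, -0.086, 0],
    [0.006, -0.086, 0],
    [0.006, -0.086, 0]
  ],
  "hand": [0.06, 0.06, 0.06, 0.06]
}}

```text
time: 26.92
tool_pos: [488.1, -281.8, 184.8]
tcp_rot: [-89.9, -0.4, 77.2]
ft_force: [0.5, -0.3, -0.8]
finger_gap: 45.8
```

```bash
python3 - <<'E'
from h import *
tools("wrist")
plan((489,-281,190,77.3))
E
```

```text
wrist wood 144 ctr [ 347. -414.] med [ 348. -414.    9.] len [ 6. 49.] ang -1.3
wrist wood 1201 ctr [ 463. -275.] med [ 460. -274.   19.] len [ 19. 103.] ang -12.8
t 26.97 tcp [ 488.2 -280.8  185.3] [-89.9  -0.4  77.2] F [ 0.5 -0.7  0.3] gap 45.2
[ 489.  -281.   190.    77.3] lin [0.0, -0.016, -0.003] tw [-0.001, -0.001, 0.004]
```

Emit:
{"op": "move_arm", "data": {
  "linear": [
    [0, 0.12, -0.004],
    [0, 0.24, -0.004],
    [0, 0.36, -0.004],
    [0, 0.47, -0.004],
    [0, 0.56, -0.004],
    [0, 0.62, -0.004],
    [0, 0.66, -0.004],
    [0, 0.685, -0.004],
    [0, 0.705, -0.004],
    [0, 0.705, -0.004],
    [0, 0.705, -0.004]
  ],
  "twist": [
    [0, 0, 0],
    [0, 0, 0],
    [0, 0, 0],
    [0, 0, 0],
    [0, 0, 0],
    [0, 0, 0],
    [0, 0, 0],
    [0, 0, 0],
    [0, 0, 0],
    [0, 0, 0],
    [0, 0, 0]
  ],
  "hand": [0.06, 0.06, 0.06, 0.06, 0.06, 0.06, 0.06, 0.06, 0.06, 0.06, 0.06]
}}

```text
time: 27.88
tool_pos: [490.1, -279.9, -25.2]
tcp_rot: [-90.0, -0.4, 77.2]
ft_force: [0.6, -0.5, 0.0]
finger_gap: 45.5
```

Emit:
{"op": "move_arm", "data": {
  "linear": [
    [0, 0, 0],
    [0, 0, 0],
    [0, 0, 0],
    [0, 0, 0],
    [0, 0, 0],
    [0, 0, 0],
    [0, -0.05, 0],
    [0, -0.2, 0],
    [0, -0.4, 0],
    [0, -0.53, 0],
    [0, -0.53, 0]
  ],
  "twist": [
    [0, 0, 0],
    [0, 0, 0],
    [0, 0, 0],
    [0, 0, 0],
    [0, 0, 0],
    [0, 0, 0],
    [0, 0, 0],
    [0, 0, 0],
    [0, 0, 0],
    [0, 0, 0],
    [0, 0, 0]
  ],
  "hand": [-1, -1, -1, -1, -1, -1, -1, -1, -1, -1, -1]
}}

```text
time: 28.8
tool_pos: [492.4, -282.7, 140.8]
tcp_rot: [-90.4, -0.2, 77.2]
ft_force: [0.7, -0.4, 0.7]
finger_gap: 18.2
```

```bash
python3 - <<'E'
from h import *
plan((*sw(32,0),130,4.3))
E
```

```text
t 28.8 tcp [ 492.4 -282.7  140.8] [-90.4  -0.2  77.2] F [ 0.7 -0.4  0.7] gap 18.2
[498.1  87.8 130.    4.3] lin [1.208, 0.038, 0.255] tw [0.003, 0.81, 0.005]
```

Emit:
{"op": "move_arm", "data": {
  "linear": [
    [0.1, 0, 0.02],
    [0.2, 0, 0.04],
    [0.3, 0, 0.06],
    [0.42, 0, 0.08],
    [0.54, 0, 0.1],
    [0.66, 0, 0.13],
    [0.78, 0, 0.16],
    [0.9, 0, 0.19],
    [1.0, 0, 0.22],
    [1.0, 0, 0.22],
    [1.0, 0, 0.22],
    [1.0, 0, 0.22]
  ],
  "twist": [
    [0, 0.04, 0],
    [0, 0.1, 0],
    [0, 0.17, 0],
    [0, 0.24, 0],
    [0, 0.32, 0],
    [0, 0.4, 0],
    [0, 0.48, 0],
    [0, 0.56, 0],
    [0, 0.64, 0],
    [0, 0.72, 0],
    [0, 0.8, 0],
    [0, 0.81, 0]
  ],
  "hand": [-1, -1, -1, -1, -1, -1, -1, -1, -1, -1, -1, -1]
}}

```text
time: 29.8
tool_pos: [494.5, 25.6, 141.8]
tcp_rot: [-89.9, -0.5, 4.0]
ft_force: [0.3, -0.2, 0.3]
finger_gap: 18.2
```

```bash
python3 - <<'E'
from h import *
plan((*sw(32,0),130,4.3),(*sw(32,0),-12,4.3))
E
```

```text
t 29.8 tcp [494.5  25.6 141.8] [-89.9  -0.5   4. ] F [ 0.3 -0.2  0.3] gap 18.2
[498.1  87.8 130.    4.3] lin [0.026, 0.04, 0.206] tw [-0.001, -0.003, 0.005]
[498.1  87.8 -12.    4.3] lin [0.022, 0.513, 0.206] tw [-0.001, -0.003, 0.005]
```

Emit:
{"op": "move_arm", "data": {
  "linear": [
    [0.02, 0, 0.1],
    [0.022, 0.0, 0.206],
    [0.022, 0.0, 0.206],
    [0.022, 0.1, 0.206],
    [0.022, 0.2, 0.206],
    [0.022, 0.3, 0.206],
    [0.022, 0.4, 0.206],
    [0.022, 0.46, 0.206],
    [0.022, 0.49, 0.206],
    [0.022, 0.505, 0.206],
    [0.022, 0.51, 0.206],
    [0.022, 0.51, 0.206]
  ],
  "twist": [
    [0, 0, 0],
    [0, 0, 0],
    [0, 0, 0],
    [0, 0, 0],
    [0, 0, 0],
    [0, 0, 0],
    [0, 0, 0],
    [0, 0, 0],
    [0, 0, 0],
    [0, 0, 0],
    [0, 0, 0],
    [0, 0, 0]
  ],
  "hand": [-1, -1, -1, -1, -1, -1, -1, -1, -1, -1, -1, -1]
}}

```text
time: 30.8
tool_pos: [499.1, 87.9, -10.0]
tcp_rot: [-89.9, -0.6, 4.0]
ft_force: [0.1, -0.2, -0.7]
finger_gap: 18.3
```

Emit:
{"op": "move_arm", "data": {
  "linear": [
    [0, 0.004, 0],
    [0, 0.004, 0],
    [0, 0.004, 0],
    [0, 0.004, 0],
    [0, -0.05, 0],
    [0, -0.2, 0],
    [0, -0.4, 0],
    [0, -0.6, 0],
    [0, -0.65, 0],
    [0, -0.65, 0]
  ],
  "twist": [
    [0, 0, 0],
    [0, 0, 0],
    [0, 0, 0],
    [0, 0, 0],
    [0, 0, 0],
    [0, 0, 0],
    [0, 0, 0],
    [0, 0, 0],
    [0, 0, 0],
    [0, 0, 0]
  ],
  "hand": [-0.3, -0.06, -0.06, -0.06, -0.06, -0.06, -0.06, -0.06, -0.06, -0.06]
}}

```text
time: 31.63
tool_pos: [500.4, 87.8, 193.2]
tcp_rot: [-89.9, -1.2, 4.0]
ft_force: [0.9, 0.3, 0.2]
finger_gap: 40.2
```

```bash
python3 - <<'E'
from h import *
tools("side");s,W=tools("wrist");save("pics/l.png",s["frame"],1.2)
S=(W[...,:2]-Os)@Rs;z=W[...,2];m=(abs(S[...,0])<76)&(abs(S[...,1])<90)&(z<90);print("well max z",np.percentile(z[m],99.5))
ster("wrist");ster("side")
plan((*sw(150,0),160,4.3))
E
```

```text
side wood 73 ctr [499. 127.] med [497. 114.  30.] len [ 24. 119.] ang -87.4
side wood 75 ctr [430. 119.] med [428. 110.  29.] len [ 23. 123.] ang -87.7
wrist wood 1318 ctr [429. 112.] med [431. 115.  31.] len [ 23. 106.] ang -86.1
wrist wood 1247 ctr [498. 119.] med [499. 122.  31.] len [ 19. 104.] ang -85.8
well max z 33.641972596251584
wrist handle 1316 [[142.0, -48.0, 90.0], [146.0, 7.0, 99.0], [152.0, 54.0, 100.0]]
wrist tab 121 [[86.0, -149.0, 72.0], [88.0, -143.0, 91.0], [92.0, -141.0, 101.0]]
side handle 55 [[140.0, -52.0, 86.0], [144.0, -5.0, 97.0], [151.0, 46.0, 100.0]]
side tab 52 [[83.0, -156.0, 73.0], [95.0, -153.0, 89.0], [110.0, -146.0, 102.0]]
t 31.83 tcp [497.2  87.5 185.1] [-89.9  -0.6   4. ] F [-0.4  0.  -1.5] gap 40.2
[615.8  96.6 160.    4.3] lin [0.395, 0.088, 0.002] tw [-0.001, -0.003, 0.007]
```

View pics/l.png

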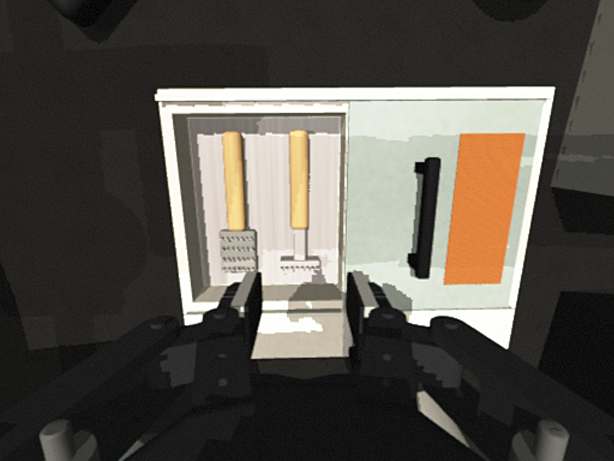

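Emit:
{"op": "move_arm", "data": {
  "linear": [
    [0.13, 0, 0],
    [0.26, 0, 0],
    [0.385, 0.05, 0],
    [0.385, 0.15, 0],
    [0.385, 0.25, 0],
    [0.385, 0.35, 0],
    [0.385, 0.41, 0],
    [0.385, 0.44, 0],
    [0.385, 0.44, 0],
    [0.385, 0.44, 0]
  ],
  "twist": [
    [0, 0, 0],
    [0, 0, 0],
    [0, 0, 0],
    [0, 0, 0],
    [0, 0, 0],
    [0, 0, 0],
    [0, 0, 0],
    [0, 0, 0],
    [0, 0, 0],
    [0, 0, 0]
  ],
  "hand": [0.06, 0.06, 0.06, 0.06, 0.06, 0.06, 0.06, 0.06, 0.06, 0.06]
}}

```text
time: 32.67
tool_pos: [613.0, 95.8, 53.5]
tcp_rot: [-89.9, -0.5, 4.0]
ft_force: [0.2, -0.1, 0.2]
finger_gap: 45.2
```

Emit:
{"op": "move_arm", "data": {
  "linear": [
    [0, 0, 0],
    [0, 0, 0],
    [0, 0, 0],
    [0, 0, 0],
    [0, 0, 0]
  ],
  "twist": [
    [0, 0, 0],
    [0, 0, 0],
    [0, 0, 0],
    [0, 0, 0],
    [0, 0, 0]
  ],
  "hand": [-1, -1, -1, -1, -1],
  "force": 30
}}

```text
time: 33.08
tool_pos: [614.2, 95.9, 55.5]
tcp_rot: [-89.9, -0.7, 4.0]
ft_force: [-1.3, 0.3, 6.6]
finger_gap: 10.9
```

```bash
python3 - <<'E'
from h import *
plan((*sw(-20,1),52,4.3))
E
```

```text
t 33.08 tcp [614.2  95.9  55.5] [-89.9  -0.7   4. ] F [-1.3  0.3  6.6] gap 10.9
[446.2  84.9  52.    4.3] lin [-0.562, 0.005, 0.003] tw [-0.001, -0.003, 0.008]
```

Emit:
{"op": "move_arm", "data": {
  "linear": [
    [-0.04, 0, 0],
    [-0.09, 0, 0],
    [-0.14, 0, 0],
    [-0.2, 0, 0],
    [-0.26, 0, 0],
    [-0.32, 0, 0],
    [-0.38, 0, 0],
    [-0.44, 0, 0],
    [-0.5, 0, 0],
    [-0.535, 0, 0],
    [-0.56, 0, 0],
    [-0.573, 0, 0]
  ],
  "twist": [
    [0, 0, 0],
    [0, 0, 0],
    [0, 0, 0],
    [0, 0, 0],
    [0, 0, 0],
    [0, 0, 0],
    [0, 0, 0],
    [0, 0, 0],
    [0, 0, 0],
    [0, 0, 0],
    [0, 0, 0],
    [0, 0, 0]
  ],
  "hand": [-1, -1, -1, -1, -1, -1, -1, -1, -1, -1, -1, -1]
}}

```text
time: 34.08
tool_pos: [444.7, 82.6, 55.6]
tcp_rot: [-90.1, -1.0, 4.0]
ft_force: [23.9, -5.1, -9.6]
finger_gap: 10.8
```

```bash
python3 - <<'E'
from h import *
ster("side");ster("scene");plan()
E
```

```text
side handle 42 [[-29.0, -54.0, 90.0], [-21.0, -22.0, 97.0], [-17.0, 40.0, 101.0]]
side tab 51 [[84.0, -156.0, 72.0], [97.0, -153.0, 89.0], [109.0, -142.0, 103.0]]
scene handle 80 [[-26.0, -43.0, 88.0], [-16.0, 18.0, 96.0], [-4.0, 55.0, 101.0]]
scene tab 70 [[89.0, -152.0, 73.0], [102.0, -142.0, 92.0], [114.0, -138.0, 103.0]]
t 34.18 tcp [444.9  82.6  55.5] [-90.1  -1.    4. ] F [ 3.5 -7.6  4.7] gap 10.7
```

Emit:
{"op": "move_arm", "data": {
  "linear": [
    [-0.005, 0, 0],
    [-0.01, 0, 0],
    [-0.015, 0, 0],
    [-0.015, 0, 0]
  ],
  "twist": [
    [0, 0, 0],
    [0, 0, 0],
    [0, 0, 0],
    [0, 0, 0]
  ],
  "hand": [-1, -1, -1, -1]
}}

```text
time: 34.52
tool_pos: [445.0, 82.5, 55.7]
tcp_rot: [-90.1, -1.6, 4.0]
ft_force: [29.3, 2.7, -28.2]
finger_gap: 10.9
```

Emit:
{"op": "move_arm", "data": {
  "linear": [
    [0, 0, 0],
    [0, 0, 0],
    [0, 0, 0],
    [0, -0.15, 0],
    [0, -0.3, 0],
    [0, -0.43, 0],
    [0, -0.43, -0.1],
    [0, -0.43, -0.1]
  ],
  "twist": [
    [0, 0, 0],
    [0, 0, 0],
    [0, 0, 0],
    [0, 0, 0],
    [0, 0, 0],
    [0, 0, 0],
    [0, -0.06, 0],
    [0, -0.14, 0]
  ],
  "hand": [-0.3, 0.06, 0.06, 0.06, 0.06, 0.06, 0.06, 0.06]
}}

```text
time: 35.18
tool_pos: [446.0, 49.9, 189.7]
tcp_rot: [-90.7, -2.0, 16.7]
ft_force: [0.6, 0.2, -0.9]
finger_gap: 45.3
```

```bash
python3 - <<'E'
from h import *
ster("wrist");ster("side");plan((*sw(99,-147),180,94.3))
E
```

```text
wrist handle 1328 [[-26.0, -49.0, 96.0], [-21.0, 5.0, 99.0], [-15.0, 52.0, 100.0]]
side handle 56 [[-28.0, -54.0, 90.0], [-23.0, -7.0, 97.0], [-17.0, 49.0, 100.0]]
side tab 50 [[84.0, -158.0, 72.0], [96.0, -152.0, 89.0], [110.0, -146.0, 102.0]]
t 35.28 tcp [443.8  51.9 185.9] [-90.5  -1.7  16.6] F [ 0.1  0.  -1. ] gap 45.4
[575.9 -53.8 180.   94.3] lin [0.32, 0.033, -0.463] tw [0.017, -0.863, 0.012]
```

Emit:
{"op": "move_arm", "data": {
  "linear": [
    [0.04, 0.03, -0.05],
    [0.08, 0.03, -0.1],
    [0.12, 0.03, -0.16],
    [0.16, 0.03, -0.22],
    [0.2, 0.03, -0.28],
    [0.24, 0.03, -0.34],
    [0.28, 0.03, -0.4],
    [0.32, 0.03, -0.463],
    [0.32, 0.03, -0.463],
    [0.32, 0.03, -0.463],
    [0.32, 0.03, -0.463],
    [0.32, 0.03, -0.463]
  ],
  "twist": [
    [0, -0.08, 0],
    [0, -0.16, 0],
    [0, -0.24, 0],
    [0, -0.32, 0],
    [0, -0.4, 0],
    [0, -0.48, 0],
    [0, -0.56, 0],
    [0, -0.64, 0],
    [0, -0.72, 0],
    [0.015, -0.8, 0.012],
    [0.017, -0.863, 0.012],
    [0.017, -0.863, 0.012]
  ],
  "hand": [0.06, 0.06, 0.06, 0.06, 0.06, 0.06, 0.06, 0.06, 0.06, 0.06, 0.06, 0.06]
}}

```text
time: 36.28
tool_pos: [575.2, -53.0, 179.5]
tcp_rot: [-89.8, -0.1, 94.4]
ft_force: [0.0, 0.7, -0.3]
finger_gap: 44.9
```

```bash
python3 - <<'E'
from h import *
ster("wrist");ster("side");plan((*sw(99,-147),53,94.3))
st=r.sense();print("s-frame tcp",Rs.T@(st["tool_pos"][:2]-Os))
E
```

```text
wrist handle 2002 [[-26.0, -52.0, 94.0], [-19.0, -1.0, 99.0], [-14.0, 51.0, 100.0]]
wrist tab 342 [[86.0, -153.0, 79.0], [97.0, -148.0, 101.0], [111.0, -143.0, 103.0]]
side handle 56 [[-28.0, -55.0, 91.0], [-24.0, -4.0, 97.0], [-18.0, 46.0, 100.0]]
side tab 47 [[86.0, -158.0, 72.0], [97.0, -153.0, 91.0], [110.0, -143.0, 102.0]]
t 36.38 tcp [575.2 -53.  179.9] [-89.9  -0.1  94. ] F [0.5 0.3 0.3] gap 45.2
[575.9 -53.8  53.   94.3] lin [-0.003, 0.423, -0.003] tw [-0.001, -0.004, 0.001]
s-frame tcp [  98.40406034 -146.19211333]
```

Emit:
{"op": "move_arm", "data": {
  "linear": [
    [-0.003, 0.1, 0],
    [-0.003, 0.2, 0],
    [-0.003, 0.3, 0],
    [-0.003, 0.38, 0],
    [-0.003, 0.42, 0],
    [-0.003, 0.42, 0],
    [-0.003, 0.42, 0],
    [-0.003, 0.42, 0],
    [-0.003, 0.42, 0],
    [-0.003, 0.42, 0]
  ],
  "twist": [
    [0, 0, 0],
    [0, 0, 0],
    [0, 0, 0],
    [0, 0, 0],
    [0, 0, 0],
    [0, 0, 0],
    [0, 0, 0],
    [0, 0, 0],
    [0, 0, 0],
    [0, 0, 0]
  ],
  "hand": [0.06, 0.06, 0.06, 0.06, 0.06, 0.06, -1, -1, -1, -1]
}}

```text
time: 37.22
tool_pos: [576.9, -53.9, 56.5]
tcp_rot: [-90.1, -0.0, 93.9]
ft_force: [0.0, 1.7, 7.2]
finger_gap: 11.0
```

Emit:
{"op": "move_arm", "data": {
  "linear": [
    [0.015, 0, 0],
    [0.03, 0, 0],
    [0.045, 0, 0],
    [0.06, 0, 0],
    [0.075, 0, 0],
    [0.088, 0, 0],
    [0.1, 0, 0],
    [0.107, 0, 0],
    [0.112, 0, 0],
    [0.112, 0, 0]
  ],
  "twist": [
    [0, 0, 0],
    [0, 0, 0],
    [0, 0, 0],
    [0, 0, 0],
    [0, 0, 0],
    [0, 0, 0],
    [0, 0, 0],
    [0, 0, 0],
    [0, 0, 0],
    [0, 0, 0]
  ],
  "hand": [-1, -1, -1, -1, -1, -1, -1, -1, -1, -1]
}}

```text
time: 38.05
tool_pos: [574.6, -23.5, 56.7]
tcp_rot: [-90.1, 0.3, 93.9]
ft_force: [-2.4, -15.3, -0.9]
finger_gap: 11.1
```

Emit:
{"op": "move_arm", "data": {
  "linear": [
    [-0.01, 0, 0],
    [-0.01, 0, 0],
    [-0.01, 0, 0],
    [-0.01, -0.15, 0],
    [-0.01, -0.3, 0],
    [-0.01, -0.42, 0],
    [-0.01, -0.42, 0]
  ],
  "twist": [
    [0, 0, 0],
    [0, 0, 0],
    [0, 0, 0],
    [0, 0, 0],
    [0, 0, 0],
    [0, 0, 0],
    [0, 0, 0]
  ],
  "hand": [-0.3, 0.06, 0.06, 0.06, 0.06, 0.06, 0.06]
}}

```text
time: 38.63
tool_pos: [579.8, -25.6, 193.7]
tcp_rot: [-91.0, 0.4, 93.9]
ft_force: [1.5, 0.2, 1.7]
finger_gap: 45.9
```

```bash
python3 - <<'E'
from h import *
ster("wrist");ster("side");plan((*sw(99,-121),180,94.3),(*iw(-40,2),180,13.8))
E
```

```text
wrist handle 1903 [[-25.0, -51.0, 92.0], [-19.0, -0.0, 99.0], [-14.0, 51.0, 101.0]]
wrist tab 317 [[86.0, -122.0, 80.0], [97.0, -117.0, 101.0], [111.0, -112.0, 103.0]]
side handle 55 [[-29.0, -54.0, 88.0], [-24.0, -5.0, 97.0], [-17.0, 49.0, 100.0]]
side tab 46 [[85.0, -127.0, 72.0], [96.0, -123.0, 89.0], [109.0, -115.0, 102.0]]
t 38.73 tcp [577.  -25.4 186.5] [-90.5   0.3  93.9] F [ 0.  -0.1 -0.8] gap 45.5
[574.  -27.9 180.   94.3] lin [-0.007, 0.022, 0.011] tw [0.006, -0.004, -0.004]
[429.7 388.4 180.   13.8] lin [1.41, 0.01, 0.395] tw [0.007, 0.89, 0.001]
```

Emit:
{"op": "move_arm", "data": {
  "linear": [
    [0.1, 0, 0.03],
    [0.2, 0, 0.06],
    [0.32, 0, 0.09],
    [0.44, 0, 0.12],
    [0.56, 0, 0.15],
    [0.68, 0, 0.18],
    [0.8, 0, 0.21],
    [0.9, 0, 0.25],
    [1.0, 0, 0.28],
    [1.0, 0, 0.3],
    [1.0, 0, 0.3],
    [1.0, 0, 0.3]
  ],
  "twist": [
    [0, 0.07, 0],
    [0, 0.15, 0],
    [0, 0.23, 0],
    [0, 0.31, 0],
    [0, 0.39, 0],
    [0, 0.47, 0],
    [0, 0.55, 0],
    [0, 0.63, 0],
    [0, 0.71, 0],
    [0.007, 0.79, 0],
    [0.007, 0.87, 0],
    [0.007, 0.89, 0]
  ],
  "hand": [0.06, 0.06, 0.06, 0.06, 0.06, 0.06, 0.06, 0.06, 0.06, 0.06, 0.06, 0.06]
}}

```text
time: 39.73
tool_pos: [464.8, 268.7, 181.8]
tcp_rot: [-90.0, 0.1, 13.6]
ft_force: [-0.1, 0.8, 0.3]
finger_gap: 45.2
```

```bash
python3 - <<'E'
from h import *
plan((*iw(-40,3),180,13.8))
E
```

```text
t 39.73 tcp [464.8 268.7 181.8] [-90.    0.1  13.6] F [-0.1  0.8  0.3] gap 45.2
[429.4 389.4 180.   13.8] lin [-0.02, 0.006, 0.419] tw [-0.0, -0.002, -0.001]
```

Emit:
{"op": "move_arm", "data": {
  "linear": [
    [-0.02, 0, 0.1],
    [-0.02, 0, 0.2],
    [-0.02, 0, 0.3],
    [-0.02, 0, 0.4],
    [-0.02, 0, 0.419],
    [-0.02, 0, 0.419]
  ],
  "twist": [
    [0, 0, 0],
    [0, 0, 0],
    [0, 0, 0],
    [0, 0, 0],
    [0, 0, 0],
    [0, 0, 0]
  ],
  "hand": [0.06, 0.06, 0.06, 0.06, 0.06, 0.06]
}}

```text
time: 40.23
tool_pos: [427.5, 390.9, 179.8]
tcp_rot: [-90.0, 0.3, 13.8]
ft_force: [0.2, 0.2, 0.1]
finger_gap: 45.3
```

```bash
python3 - <<'E'
from h import *
lever();plan((*iw(-38,3),62,13.8))
E
```

```text
wrist 1372 [[-50.0, -24.0, 108.0], [-40.0, 3.0, 121.0], [-28.0, 28.0, 125.0]]
side 35 [[-52.0, -28.0, 108.0], [-44.0, -14.0, 118.0], [-34.0, 23.0, 125.0]]
scene 166 [[-47.0, -23.0, 104.0], [-34.0, 3.0, 120.0], [-28.0, 29.0, 126.0]]
t 40.38 tcp [429.2 388.4 180.8] [-90.    0.2  13.6] F [-0.4  0.3 -0.4] gap 45.6
[431.4 389.8  62.   13.8] lin [0.01, 0.396, 0.003] tw [0.0, -0.003, -0.002]
```

Emit:
{"op": "move_arm", "data": {
  "linear": [
    [0.005, 0.1, 0.003],
    [0.005, 0.18, 0.003],
    [0.005, 0.24, 0.003],
    [0.005, 0.3, 0.003],
    [0.005, 0.35, 0.003],
    [0.005, 0.39, 0.003],
    [0.005, 0.39, 0.003]
  ],
  "twist": [
    [0, 0, 0],
    [0, 0, 0],
    [0, 0, 0],
    [0, 0, 0],
    [0, 0, 0],
    [0, 0, 0],
    [0, 0, 0]
  ],
  "hand": [0.06, 0.06, 0.06, 0.06, 0.06, 0.06, 0.06]
}}

```text
time: 40.97
tool_pos: [428.7, 387.1, 60.5]
tcp_rot: [-90.1, 0.5, 13.5]
ft_force: [-0.3, -0.2, -0.5]
finger_gap: 45.4
```

Emit:
{"op": "move_arm", "data": {
  "linear": [
    [0.025, 0, 0],
    [0.05, 0, 0],
    [0.075, 0, 0],
    [0.1, 0, 0],
    [0.125, 0, 0],
    [0.15, 0, 0],
    [0.175, 0, 0],
    [0.2, 0, 0],
    [0.23, 0, 0],
    [0.25, 0, 0],
    [0.265, 0, 0],
    [0.265, 0, 0]
  ],
  "twist": [
    [0, 0, 0],
    [0, 0, 0],
    [0, 0, 0],
    [0, 0, 0],
    [0, 0, 0],
    [0, 0, 0],
    [0, 0, 0],
    [0, 0, 0],
    [0, 0, 0],
    [0, 0, 0],
    [0, 0, 0],
    [0, 0, 0]
  ],
  "hand": [0.06, 0.06, 0.06, 0.06, 0.06, 0.06, 0.06, 0.06, 0.06, 0.06, 0.06, 0.06]
}}

```text
time: 41.97
tool_pos: [506.9, 405.7, 59.8]
tcp_rot: [-90.1, 0.4, 13.5]
ft_force: [0.6, 0.3, -0.0]
finger_gap: 45.5
```

Emit:
{"op": "move_arm", "data": {
  "linear": [
    [0, -0.05, 0],
    [0, -0.15, 0],
    [0, -0.28, 0],
    [0, -0.4, 0],
    [0, -0.55, 0],
    [0, -0.55, 0]
  ],
  "twist": [
    [0, 0, 0],
    [0, 0, 0],
    [0, 0, 0],
    [0, 0, 0],
    [0, 0, 0],
    [0, 0, 0]
  ],
  "hand": [0.06, 0.06, 0.06, 0.06, 0.06, 0.06]
}}

```text
time: 42.47
tool_pos: [510.9, 408.7, 235.4]
tcp_rot: [-89.9, -0.3, 13.5]
ft_force: [0.9, 0.9, 1.7]
finger_gap: 45.3
```

```bash
python3 - <<'E'
from h import *
lever();ster("side");tools("side");plan()
s=r.snapshot("side");save("pics/m.png",s["frame"],1.5)
E
```

```text
wrist 955 [[28.0, -24.0, 107.0], [39.0, 2.0, 121.0], [50.0, 27.0, 125.0]]
side 41 [[26.0, -31.0, 103.0], [32.0, -9.0, 118.0], [45.0, 25.0, 124.0]]
scene 148 [[35.0, -24.0, 113.0], [43.0, 3.0, 121.0], [50.0, 29.0, 127.0]]
side handle 56 [[-28.0, -55.0, 89.0], [-24.0, -8.0, 97.0], [-17.0, 48.0, 101.0]]
side tab 45 [[85.0, -128.0, 73.0], [95.0, -122.0, 88.0], [108.0, -115.0, 102.0]]
t 42.72 tcp [507.1 405.9 222.9] [-90.2   0.6  13.5] F [-1.5 -0.8  0.2] gap 45.2
```

View pics/m.png

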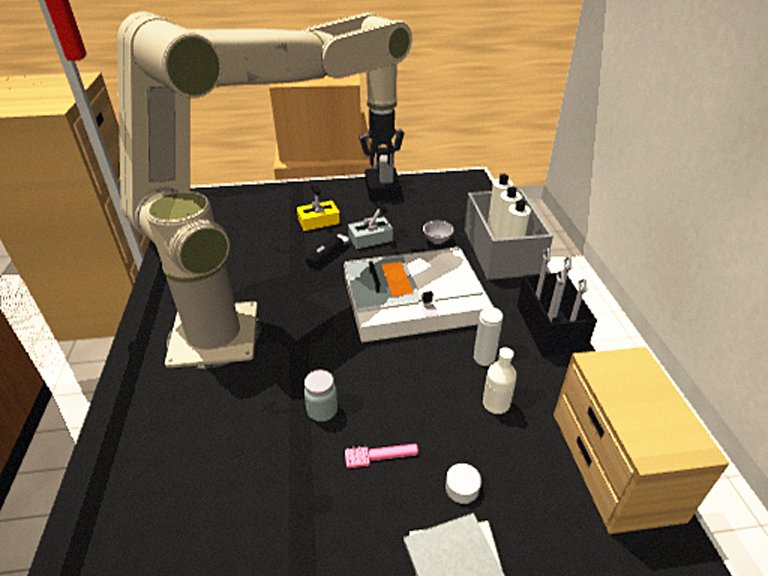

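```bash
python3 -c "
from bench import r
print(r.hand_in())"
```

```text
the job is handed in; nothing more can be done
None
```

The job is done and handed in at about 43 s of the 200 s allowed. I switched the isolator off, drew the lock back and pushed the cover to its open stop. Then I laid the grey slicker and the rake, the only two used tools on the table, side by side in the well. After that I shut the cover, slid the lock home and switched the isolator back on.

**Last checks**
- **Lever:** all three cameras show the lever leaning to the ON side.
- **Cover:** the handle is back at its shut position, and the cover took about 29 N of extra push without moving.
- **Lock:** the lock moved about 30 mm home until it met a stop at about 15 N.
- **Tools:** before the cover closed, both tools lay flat in the well, the highest point about 34 mm above the table, below the 56 mm rim.
- **Table:** in the last picture the pink look-alike and the other items look untouched. I compared these by eye only.

**What went wrong or disagreed**
- **First sweeps at the lever:** three attempts rode over it, because the fingertips sat about 31 to 35 mm higher than the stated tool point. It went over once I lowered the tool.
- **Lock travel:** it measured about 27 mm when drawn back but about 30 mm when returned. It was against its stop both times, so it probably started slightly short of fully home.
- **Cover travel:** the cameras read about 167 mm open instead of 170 mm. It was against its stop, and the force at the wrist peaked at about 67 N there.
- **Slicker:** it had moved about 30 mm during the run, so I located it again before gripping it.

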